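# Stand the clay pots in their own saucers

## Robot

A 6-joint arm with a two-finger parallel gripper is mounted at the origin on the work surface. World frame = base frame: x ahead of the robot, y to its left, z up, the work surface at z = 0. Lengths are in m, angles in rad, forces in N, time in s.
With the tool pointing down it reaches from about 0.3 to 1 m from the base axis. Payload 5.1 kg.
Tool frame: the origin (TCP) lies at the very end of the fingers, on their centre line; the grasp point (between the pads) lies 19 mm behind it; z points along the fingers, y is the line along which they close (so a half turn about z gives the same grasp; the last joint's range is limited). The gripper opens to 95 mm and grips with 3 to 60 N. Pads are 20 mm wide; open, the fingers measure 119 mm over their backs; the gripper's body (75 mm by 180 mm) begins 59 mm behind the grasp point.
Start: joints at [1.018, 0.124, 1.65, -0, 1.367, -0.083], TCP at [0.294, 0.58, 0.215] pointing down, gripper open.
Joint ranges: [-2.61, 2.61], [-1.02, 2.33], [0.03, 2.71], [-1.35, 4.49], [0.32, 2.68], [-2.91, 2.91]. Speed limits (rad/s): [2.57, 2.57, 3.14, 3.14, 3.14, 3.14].

## Interface

Orientations are given as a 3x3 rotation matrix whose columns are the frame's x, y, z axes.
In Python, from plant import sense, viewer, ctrl gives the robot as it stands.
- The arm moves only by the tool drive_tool, never from a script. Its argument "plan" is a list of rows, each a list of 7 numbers: the opening, from 0 (shut) to 1 (fully open), then the shift along the tool's x, y, z each as a share of 0.04 m, from -1 to 1, then the turn, a rotation vector about the tool's x, y, z each as a share of 0.1 rad, from -1 to 1. A call has 1 to 5 rows; each row shifts and turns the commanded pose from where the row before left it, along the tool's axes as they then stand; what a row does not reach is not made up. A row lasts 1/12 s, in which the tool goes at most 41.7 mm and 7.16 degrees, less where a joint would pass 70% of its speed; a pose out of reach is approached as far as the arm can. A call with a number of a shift or a turn outside -1 to 1 is refused whole. A call with a gripper value outside its range is refused whole. The fingers move at their own pace and stop on an object; "grip_force" is the grip in N (left out, the last holds). Time passes only in rows, so rows that do not move let the fingers close. It gives the time, the measured TCP pose, the force, the opening and the grip force at its end, in the units of the state.
- sense(): the state, without advancing time (a new reading comes with each control period).
- viewer.get_image(name): name is "scene" or "top" or "wrist"; returns the picture (400x640x3 uint8, red, green, blue); there is no depth.
- viewer.camera_info(name): a dict with "mtx" (3x3 intrinsics, pixels), "distortion" ([k1, k2, p1, p2, k3] as OpenCV has them; the pictures are not rectified), "extrinsics" (4x4, takes a point from camera to world coordinates); the wrist camera has in their place "hand_eye" (4x4, takes a point from camera to tool coordinates, whose origin is the TCP and whose axes are the flange's). Camera axes: x right, y up, looking along -z (the intrinsics and any distortion apply to the point x, -y, -z); pixel columns grow to the right and rows downward; lengths in m; the calibration is good to about 2 mm. A picture is of the moment at which its call begins: read the wrist's pose just before it. camera_info takes no time and is no camera call.
- ctrl.sign_off(): hands the job in; it is judged then, once.
The state is a dict: "clock": time; "qpos": joint angles; "dq": joint speeds; "tau": joint torques, N m; "ee_pos": TCP position; "eef_rot": TCP orientation; "force": force on the tool from outside, world axes, zero at the start; "moment": the same for the moment, N m; "width": finger opening in m; "gripper_force": force on a finger pad.
Only numpy, scipy, OpenCV 4.12 (cv2) and the standard library are available. Lean on these libraries where they do the work, as an engineer would, in place of code of your own. Each camera call takes 0.05 s, during which the arm holds its last target. There are 200 camera calls.

## Task

Four terracotta pots stand on the potting bench: a large and a small round one, and a large and a small square one. Stand each upright and flat in the middle of the saucer of its own shape and size in the aluminium tray, the square ones square with their saucers. Set the pots down rather than dropping them, and leave the saucers and the black plastic nursery pots where they are.

Things in the scene. Friction and masses are not known exactly. Their poses are not given: they have to be found in the camera images.
- pot_round_large_centre (a point): Centre, half-way up, of the large round terracotta pot: an empty, upright, tapering clay flowerpot 64 mm tall, 48 mm in diameter at the foot, 64 mm at the upright collar that forms its top 16 mm (the place to grip it: across the collar, in any direction). Walls 4 mm. z is its axis, upward; turning about z makes no difference. The underside is 32 mm below this point.
- saucer_round_large: The large round terracotta saucer, loose, lying in the aluminium tray: 78 mm in diameter at the rim, 12 mm tall, the flat floor inside 64 mm wide and 4 mm above the origin. Origin: centre of its underside, on the tray's floor; z up. The tray is fixed, 300 mm square, its wall 20 mm high; saucers in it are at least 115 mm apart, centre to centre.
- pot_round_small_centre (a point): Centre, half-way up, of the small round terracotta pot: an empty, upright, tapering clay flowerpot 50 mm tall, 30 mm in diameter at the foot, 46 mm at the upright collar that forms its top 13 mm (the place to grip it: across the collar, in any direction). Walls 4 mm. z is its axis, upward; turning about z makes no difference. The underside is 25 mm below this point.
- saucer_round_small: The small round terracotta saucer, loose, lying in the aluminium tray: 57 mm in diameter at the rim, 9 mm tall, the flat floor inside 46 mm wide and 4 mm above the origin. Origin: centre of its underside, on the tray's floor; z up. The tray is fixed, 300 mm square, its wall 20 mm high; saucers in it are at least 115 mm apart, centre to centre.
- pot_square_large_centre (a point): Centre, half-way up, of the large square terracotta pot: an empty, upright, tapering clay flowerpot 64 mm tall, 46 mm across its flat sides at the foot, 62 mm at the upright collar that forms its top 16 mm (the place to grip it: across the collar, on two opposite flat sides). Walls 4 mm. z is its axis, upward; x and y are square to its sides. The underside is 32 mm below this point.
- saucer_square_large: The large square terracotta saucer, loose, lying in the aluminium tray: 73 mm across its flat sides at the rim, 12 mm tall, the flat floor inside 61 mm wide and 4 mm above the origin. Origin: centre of its underside, on the tray's floor; z up; x and y square to its sides. The tray is fixed, 300 mm square, its wall 20 mm high; saucers in it are at least 115 mm apart, centre to centre.
- pot_square_small_centre (a point): Centre, half-way up, of the small square terracotta pot: an empty, upright, tapering clay flowerpot 50 mm tall, 30 mm across its flat sides at the foot, 44 mm at the upright collar that forms its top 13 mm (the place to grip it: across the collar, on two opposite flat sides). Walls 4 mm. z is its axis, upward; x and y are square to its sides. The underside is 25 mm below this point.
- saucer_square_small: The small square terracotta saucer, loose, lying in the aluminium tray: 54 mm across its flat sides at the rim, 9 mm tall, the flat floor inside 44 mm wide and 4 mm above the origin. Origin: centre of its underside, on the tray's floor; z up; x and y square to its sides. The tray is fixed, 300 mm square, its wall 20 mm high; saucers in it are at least 115 mm apart, centre to centre.
- nursery_pot_low_centre (a point): Centre, half-way up (28 mm above the bench), of the low round black plastic nursery pot, 56 mm tall, 58 mm across, thin-walled, standing among the clay pots. Not part of the job; light and easily knocked. z up.
- nursery_pot_tall_centre (a point): Centre, half-way up (44 mm above the bench), of the tall square black plastic nursery pot, 88 mm tall, 64 mm wide, thin-walled, standing upright behind the clay pots. Not part of the job; light and easily knocked. z up.
There are look-alikes about, which are no part of the job. Leave any pink or yellow look-alike of the saucer_square_small alone.

How it is judged:
At the end, for the whole second after the job is handed in: Each terracotta pot is released and at rest in the saucer of its own shape and size: axis within 10 mm of its centre, foot on its floor (3 mm), upright within 4 degrees, square pots within 14 degrees of square with their saucers; saucers within 25 mm of where they lay (horizontal distance between pot_round_large_centre and saucer_round_large below 0.01 m and z of pot_round_large_centre in the frame of saucer_round_large between 0.033 and 0.039 m and angle between each of pot_round_large_centre, pot_round_small_centre, pot_square_large_centre, pot_square_small_centre's own z axis and vertical below 0.07 rad and distance of each of saucer_round_large, saucer_round_small, saucer_square_large, saucer_square_small from where it was at the start of the episode below 0.025 m and linear speed of each of pot_round_large, pot_round_small, pot_square_large, pot_square_small below 0.02 m/s and angular speed of each of pot_round_large, pot_round_small, pot_square_large, pot_square_small below 0.15 rad/s and horizontal distance between pot_round_small_centre and saucer_round_small below 0.01 m and z of pot_round_small_centre in the frame of saucer_round_small between 0.026 and 0.032 m and horizontal distance between pot_square_large_centre and saucer_square_large below 0.01 m and z of pot_square_large_centre in the frame of saucer_square_large between 0.033 and 0.039 m and (angle between the x axis of pot_square_large_centre and the x axis of saucer_square_large, either way round below 0.25 rad or angle between the x axis of pot_square_large_centre and the y axis of saucer_square_large, either way round below 0.25 rad) and horizontal distance between pot_square_small_centre and saucer_square_small below 0.01 m and z of pot_square_small_centre in the frame of saucer_square_small between 0.026 and 0.032 m and (angle between the x axis of pot_square_small_centre and the x axis of saucer_square_small, either way round below 0.25 rad or angle between the x axis of pot_square_small_centre and the y axis of saucer_square_small, either way round below 0.25 rad)); the robot touches nothing.
It fails at once if a terracotta pot is dropped or thrown: it moves faster than 0.7 m/s (a fall of 25 mm) while no finger touches it ((contact force between the fingers and pot_round_large below 0.05 N and linear speed of pot_round_large above 0.7 m/s) or (contact force between the fingers and pot_round_small below 0.05 N and linear speed of pot_round_small above 0.7 m/s) or (contact force between the fingers and pot_square_large below 0.05 N and linear speed of pot_square_large above 0.7 m/s) or (contact force between the fingers and pot_square_small below 0.05 N and linear speed of pot_square_small above 0.7 m/s)).
It fails at once if a black plastic nursery pot is moved more than 20 mm (distance of any of nursery_pot_low_centre, nursery_pot_tall_centre from where it was at the start of the episode above 0.02 m).
It also fails if it takes over 102 s, if anything falls off the work surface, if the arm or the gripper's body presses on something with over 40 N, if the wrist force passes 120 N, or if a joint passes its speed limit or range.

## Working session

There is one attempt and no reset: what is moved stays moved. The work goes in short steps, Python scripts to look and compute and a tool call to move; the robot and the scene stay as the last step left them, time stands still between calls to the robot, and variables do not carry over. Pictures are saved under pics/ and viewed, at most 14 in all, crops included, and the job is handed in when it is done.

Besides the shell and the picture viewer there is one more tool, called after "Emit:" as a command line: name --pt "numbers of a row" for each row, then --argument value for the rest. drive_tool: Moves the arm, as the interface text tells. Its arguments: {"type":"object","properties":{"plan":{"type":"array"},"grip_force":{"type":"number"}},"required":["plan"]}

```bash
mkdir -p pics; ls
python3 - <<'E'
from plant import sense, viewer, ctrl
import cv2,numpy as np
s=sense();print(s)
for n in("scene","top","wrist"):
    i=viewer.get_image(n);cv2.imwrite(f"pics/{n}0.png",i[:,:,::-1])
    c=viewer.camera_info(n);print(n,{k:np.round(np.array(v),4).tolist() for k,v in c.items() if k!='name'})
E
```

```text
pics
{'clock': 0.0, 'qpos': array([ 1.01839086e+00,  1.24504709e-01,  1.65170245e+00, -5.10500361e-06,
        1.36749563e+00, -8.26052555e-02]), 'dq': array([-7.15289590e-05, -9.65582558e-04, -1.10181563e-03, -1.37989726e-03,
        2.65135590e-04, -1.03198424e-03]), 'tau': array([ 1.15287883e-03, -4.17627704e+01, -3.59922552e+01,  7.73711898e-02,
        4.94234310e-02, -1.81783739e-04]), 'ee_pos': array([0.2939444 , 0.57900123, 0.21337049]), 'eef_rot': array([[-8.91659127e-01,  4.52706069e-01, -1.10300990e-03],
       [ 4.52707381e-01,  8.91657328e-01, -1.79890941e-03],
       [ 1.69129651e-04, -2.10335472e-03, -9.99997774e-01]]), 'force': array([-0.04656405, -0.13764509, -0.20347608]), 'moment': array([ 0.03213393, -0.04653046, -0.00638568]), 'gripper_force': 0.0, 'width': 0.09496573790357554}
scene {'mtx': [[416.2992, 0.0, 322.9948], [0.0, 416.2992, 198.2698], [0.0, 0.0, 1.0]], 'distortion': [-0.0496, 0.0, 0.0, 0.0, 0.0], 'extrinsics': [[0.7019, -0.4214, 0.5742, 1.3268], [0.7122, 0.4108, -0.5692, -0.6396], [0.004, 0.8085, 0.5885, 0.8143], [0.0, 0.0, 0.0, 1.0]]}
top {'mtx': [[511.7823, 0.0, 318.1604], [0.0, 511.7823, 202.0637], [0.0, 0.0, 1.0]], 'distortion': [-0.0521, 0.0, 0.0, 0.0, 0.0], 'extrinsics': [[-0.0246, 0.9839, -0.177, 0.3758], [-0.9996, -0.0259, -0.0053, 0.0758], [-0.0098, 0.1768, 0.9842, 1.3766], [0.0, 0.0, 0.0, 1.0]]}
wrist {'mtx': [[355.1139, 0.0, 322.8166], [0.0, 355.1139, 201.1654], [0.0, 0.0, 1.0]], 'distortion': [-0.0213, 0.0, 0.0, 0.0, 0.0], 'hand_eye': [[-0.0007, 0.9679, 0.2513, 0.0702], [1.0, 0.0005, 0.001, -0.0012], [0.0009, 0.2513, -0.9679, -0.1698], [0.0, 0.0, 0.0, 1.0]]}
```

View pics/top0.png

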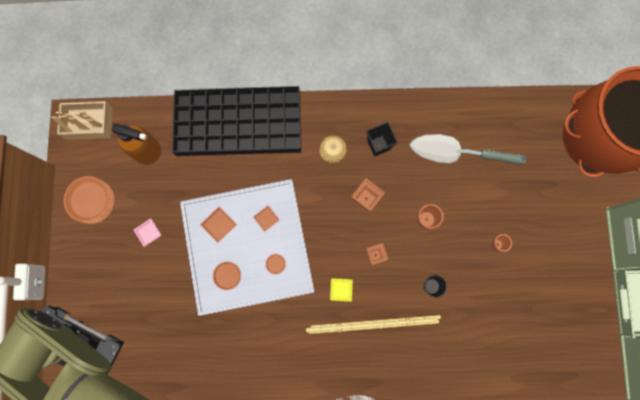

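View pics/scene0.png

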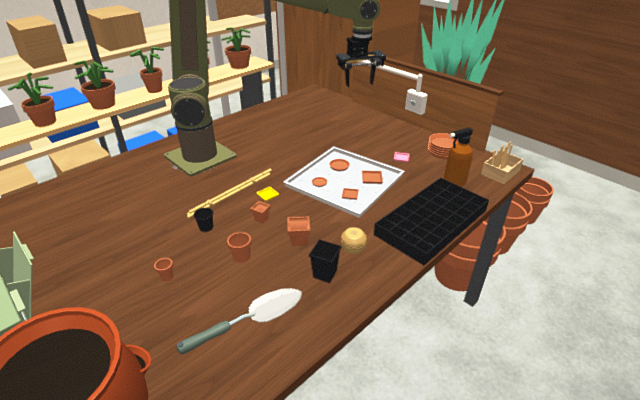

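Top view: terracotta pots are large square (368,194), large round (431,216), small round (503,243) and small square (377,254). The saucers are in the tray: large square (219,224), small square (266,217), large round (227,275) and small round (276,264). The pink (147,232) and yellow (341,290) squares lie outside the tray and aren't terracotta, so they are the look-alikes. I'll confirm with a crop and measure.

```bash
cat > h.py <<'E'
from plant import sense, viewer, ctrl
import cv2,numpy as np
def pose(name):
    c=viewer.camera_info(name);K=np.array(c['mtx']);D=np.array(c['distortion'])
    if name=='wrist':
        s=sense();T=np.eye(4);T[:3,:3]=s['eef_rot'];T[:3,3]=s['ee_pos'];E=T@np.array(c['hand_eye'])
    else:E=np.array(c['extrinsics'])
    return K,D,E
def cast(px,z,cam):
    K,D,E=cam
    u=cv2.undistortPoints(np.float64(px).reshape(-1,1,2),K,D)[:,0]
    d=np.c_[u[:,0],-u[:,1],-np.ones(len(u))]@E[:3,:3].T
    return E[:3,3]+d*((z-E[2,3])/d[:,2])[:,None]
def proj(P,cam):
    K,D,E=cam
    p=(np.atleast_2d(P)-E[:3,3])@E[:3,:3]
    p=p*[1,-1,-1]
    return cv2.projectPoints(p,np.zeros(3),np.zeros(3),K,D)[0][:,0]
def mask(img):
    h=cv2.cvtColor(img,cv2.COLOR_RGB2HSV);f=img.astype(int)
    m=((h[...,0]<14)&(h[...,1]>110)&(f[...,0]>135)).astype(np.uint8)*255
    return cv2.morphologyEx(m,cv2.MORPH_CLOSE,np.ones((3,3)))
def shape(img,c,z,cam,square,r=35):
    m=mask(img);n,l,st,ce=cv2.connectedComponentsWithStats(m)
    i=min((j for j in range(1,n) if st[j,4]>60),key=lambda j:np.hypot(*(ce[j]-c)))
    k=max(cv2.findContours((l==i).astype(np.uint8),cv2.RETR_EXTERNAL,cv2.CHAIN_APPROX_NONE)[0],key=len)[:,0]
    P=cast(k,z,cam)[:,:2]
    Q=np.float32(P*1000)
    if square:
        (c0,sz,a)=cv2.minAreaRect(Q);return np.array(c0)/1000,sz,a,k
    c0,rr=cv2.minEnclosingCircle(Q);h=np.ptp(Q,0);return np.array(c0)/1000,(2*rr,*h),0,k
E
python3 - <<'E'
from h import *
cam=pose('top');img=viewer.get_image('top')
for n,p,z,sq in [('PSL',(368,194),.064,1),('PRL',(431,216),.064,0),('PRS',(503,243),.05,0),('PSS',(377,254),.05,1),('SSL',(219,224),.015,1),('SSS',(266,217),.012,1),('SRL',(227,275),.015,0),('SRS',(276,264),.012,0)]:
    c,s,a,k=shape(img,p,z,cam,sq);print(n,c.round(4),np.round(s,1),round(a,1))
    cv2.drawContours(img,[k],-1,(0,255,0),1) if 0 else None
print('black low',cast([(434,286)],.05,cam),'tall',cast([(381,139)],.088,cam))
cv2.imwrite('pics/crop.png',cv2.resize(img[130:340,130:530,::-1],(800,420),interpolation=cv2.INTER_CUBIC))
E
```

```text
PSL [ 0.6296 -0.0471] [67.5 68.2] 51.4
PRL [ 0.5682 -0.2085] [70.5 68.5 68.5] 0
PRS [ 0.4949 -0.3965] [50.6 49.8 48.5] 0
PSS [ 0.4747 -0.0656] [50.7 49.4] 16.2
SSL [0.5676 0.3544] [65.6 65.8] 42.9
SSS [0.5815 0.2251] [46.2 46.7] 37.0
SRL [0.4302 0.3309] [70.3 66.2 66.6] 0
SRS [0.4581 0.2015] [48.9 45.4 45.4] 0
black low [[ 0.38799497 -0.20844579  0.05      ]] tall [[ 0.77079981 -0.08575882  0.088     ]]
```

View pics/crop.png

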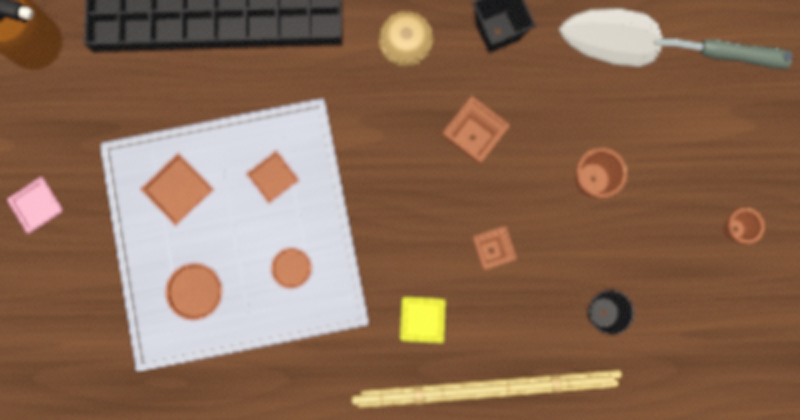

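```bash
cat >> h.py <<'E'
from scipy.spatial.transform import Rotation as Ro
def Rd(deg):
    a=np.radians(deg);c,s=np.cos(a),np.sin(a);return np.array([[-s,c,0],[c,s,0],[0,0,-1.]])
def plan(way,g,step=.036):
    """way: list of (xyz,yawdeg or None); prints rows in tool units"""
    s=sense();p=s['ee_pos'].copy();R=s['eef_rot'].copy()
    ya=np.degrees(np.arctan2(R[1,1],R[0,1]))
    for t,y in way:
        y=ya if y is None else y; ya=y; Rt=Rd(y);rows=[]
        dv=Ro.from_matrix(R.T@Rt).as_rotvec()
        n=max(1,int(np.ceil(max(np.linalg.norm(np.array(t)-p)/step,np.abs(dv).max()/.095))))
        for i in range(n,0,-1):
            d=np.round(R.T@(np.array(t)-p)/i/.04,2);w=np.round(Ro.from_matrix(R.T@Rt).as_rotvec()/i/.1,2)
            p=p+R@d*.04;R=R@Ro.from_rotvec(w*.1).as_matrix()
            rows.append([g,*(d+0.),*(w+0.)])
        print('->',t,y)
        for r in rows:print(' ['+','.join(f'{v:g}' for v in r)+'],')
E
python3 -c "
from h import *
plan([((.49,.28,.25),None)],1)"
```

```text
-> (0.49, 0.28, 0.25) 63.08212835249159
 [1,-0.78,-0.45,-0.09,0,0,0],
 [1,-0.77,-0.44,-0.09,0,0,0],
 [1,-0.78,-0.45,-0.09,0,0,0],
 [1,-0.77,-0.44,-0.09,0,0,0],
 [1,-0.78,-0.45,-0.09,0,0,0],
 [1,-0.77,-0.44,-0.09,0,0,0],
 [1,-0.78,-0.45,-0.09,0,0,0],
 [1,-0.77,-0.44,-0.09,0,0,0],
 [1,-0.78,-0.45,-0.09,-0.01,0,0],
 [1,-0.77,-0.44,-0.09,0,0,0],
```

Emit:
drive_tool --pt "1 -0.78 -0.45 -0.09 0 0 0" --pt "1 -0.77 -0.44 -0.09 0 0 0" --pt "1 -0.78 -0.45 -0.09 0 0 0" --pt "1 -0.77 -0.44 -0.09 0 0 0" --pt "1 -0.78 -0.45 -0.09 0 0 0" --grip_force 15

```text
clock: 0.62
ee_pos: [0.3927, 0.4283, 0.2326]
eef_rot: [[-0.892, 0.452, -0.0], [0.452, 0.892, -0.0], [0.0, -0.0, -1.0]]
force: [-0.5, 0.4, 0.1]
width: 0.095
gripper_force: 0.0
```

Emit:
drive_tool --pt "1 -0.77 -0.44 -0.09 0 0 0" --pt "1 -0.78 -0.45 -0.09 0 0 0" --pt "1 -0.77 -0.44 -0.09 0 0 0" --pt "1 -0.78 -0.45 -0.09 0 0 0" --pt "1 -0.77 -0.44 -0.09 0 0 0"

```text
clock: 1.03
ee_pos: [0.4907, 0.2788, 0.2507]
eef_rot: [[-0.892, 0.453, 0.0], [0.453, 0.892, 0.0], [-0.0, 0.0, -1.0]]
force: [1.5, 0.2, 1.0]
width: 0.0948
gripper_force: 0.0
```

Emit:
drive_tool --pt "1 0 0 0 0 0 0" --pt "1 0 0 0 0 0 0" --pt "1 0 0 0 0 0 0"

```text
clock: 1.28
ee_pos: [0.4898, 0.2807, 0.2503]
eef_rot: [[-0.891, 0.453, -0.001], [0.453, 0.891, 0.0], [0.001, -0.0, -1.0]]
force: [-0.8, 0.7, -0.1]
width: 0.0949
gripper_force: 0.0
```

Run:
```python
from h import *
print(sense()['ee_pos'],sense()['clock'])
cam=pose('wrist');img=viewer.get_image('wrist')
for n,c0,z,sq in [('SSL',(.5676,.3544),.015,1),('SSS',(.5815,.2251),.012,1),('SRL',(.4302,.3309),.015,0),('SRS',(.4581,.2015),.012,0)]:
    p=proj([*c0,z],cam)[0]
    c,s,a,k=shape(img,p,z,cam,sq);print(n,p.round(),k.mean(0).round(),c.round(4),np.round(s,1),round(a,1))
    cv2.drawContours(img,[k],-1,(0,255,0),1)
cv2.imwrite('pics/w1.png',img[:,:,::-1])
plan([((.63,-.047,.2),51.4)],1)
```

```text
[0.48983008 0.28065267 0.2503486 ] 1.2833
SSL [410. 202.] [414. 203.] [0.5672 0.3505] [70.9 70.6] 43.2
SSS [318. 257.] [315. 257.] [0.5811 0.2215] [52.1 53.4] 36.5
SRL [340. 104.] [337. 104.] [0.4298 0.3271] [74.9 74.4 74.4] 0
SRS [252. 178.] [249. 179.] [0.4577 0.1978] [53.8 53.1 53.3] 0
-> (0.63, -0.047, 0.2) 51.4
 [1,-0.62,-0.52,0.11,0,0,0.19],
 [1,-0.63,-0.51,0.11,0,0,0.19],
 [1,-0.64,-0.5,0.11,0,0,0.19],
 [1,-0.65,-0.48,0.12,0,0,0.18],
 [1,-0.66,-0.47,0.11,0,0,0.19],
 [1,-0.67,-0.46,0.12,0,0,0.18],
 [1,-0.68,-0.45,0.11,0,0,0.19],
 [1,-0.68,-0.44,0.12,0,0,0.18],
 [1,-0.69,-0.42,0.11,0,0,0.19],
 [1,-0.7,-0.41,0.12,0,0,0.18],
 [1,-0.71,-0.4,0.11,0,-0.01,0.19],
```

View pics/w1.png

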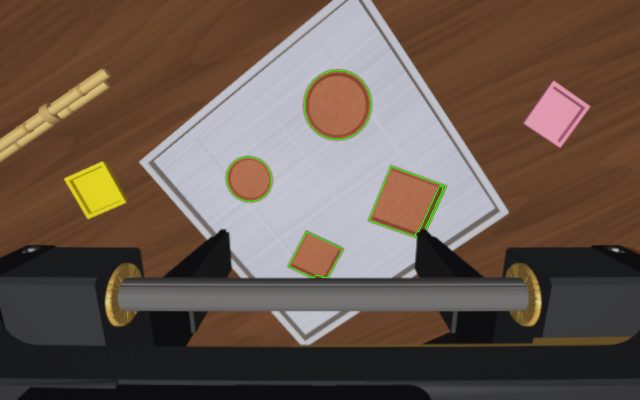

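The wrist view agrees with the top view for the four saucers: large round (337,104), small round (249,179), large square (407,201) and small square (315,256). The yellow (95,190) and pink (557,114) decoys are outside the tray. Next I'll take a close look at the large square pot.

```bash
python3 -c "
from h import *
plan([((.675,-.085,.24),51.4)],1,.039)"
```

```text
-> (0.675, -0.085, 0.24) 51.4
 [1,-0.75,-0.55,0.02,0,0,0.19],
 [1,-0.76,-0.54,0.02,0,0,0.19],
 [1,-0.77,-0.52,0.02,0,0,0.19],
 [1,-0.78,-0.51,0.02,0,0,0.18],
 [1,-0.79,-0.49,0.02,0,0,0.19],
 [1,-0.8,-0.48,0.03,0,0,0.18],
 [1,-0.81,-0.46,0.02,0,0,0.19],
 [1,-0.82,-0.45,0.03,0,0,0.18],
 [1,-0.83,-0.44,0.02,0,0,0.19],
 [1,-0.84,-0.42,0.03,0,0,0.18],
 [1,-0.84,-0.4,0.02,0,-0.01,0.19],
```

Emit:
drive_tool --pt "1 -0.75 -0.55 0.02 0 0 0.19" --pt "1 -0.76 -0.54 0.02 0 0 0.19" --pt "1 -0.77 -0.52 0.02 0 0 0.19" --pt "1 -0.78 -0.51 0.02 0 0 0.18" --pt "1 -0.79 -0.49 0.02 0 0 0.19"

```text
clock: 1.75
ee_pos: [0.5739, 0.1146, 0.2464]
eef_rot: [[-0.846, 0.533, -0.0], [0.533, 0.846, 0.0], [0.0, 0.0, -1.0]]
force: [0.3, 0.6, -0.3]
width: 0.0953
gripper_force: 0.0
```

Emit:
drive_tool --pt "1 -0.8 -0.48 0.03 0 0 0.18" --pt "1 -0.81 -0.46 0.02 0 0 0.19" --pt "1 -0.82 -0.45 0.03 0 0 0.18" --pt "1 -0.83 -0.44 0.02 0 0 0.19" --pt "1 -0.84 -0.42 0.03 0 0 0.18"

```text
clock: 2.17
ee_pos: [0.659, -0.0523, 0.2411]
eef_rot: [[-0.794, 0.609, -0.0], [0.609, 0.794, 0.0], [0.0, 0.0, -1.0]]
force: [0.3, -0.2, 1.6]
width: 0.0946
gripper_force: 0.0
```

Emit:
drive_tool --pt "1 -0.84 -0.4 0.02 0 0 0.19" --pt "1 0 0 0 0 0 0" --pt "1 0 0 0 0 0 0" --pt "1 0 0 0 0 0 0"

```text
clock: 2.5
ee_pos: [0.6752, -0.0842, 0.2401]
eef_rot: [[-0.782, 0.623, -0.001], [0.623, 0.782, 0.001], [0.001, -0.0, -1.0]]
force: [-0.2, 0.7, 0.1]
width: 0.0947
gripper_force: 0.0
```

Run:
```python
from h import *
print(sense()['ee_pos'],sense()['clock'])
cam=pose('wrist');img=viewer.get_image('wrist')
for n,c0,z,sq in [('PSL',(.6296,-.049),.064,1),('PSS',(.4747,-.067),.05,1),('PRL',(.568,-.21),.064,0)]:
    p=proj([*c0,z],cam)[0]
    c,s,a,k=shape(img,p,z,cam,sq);print(n,p.round(),k.mean(0).round(),c.round(4),np.round(s,1),round(a,1))
    cv2.drawContours(img,[k],-1,(0,255,0),1)
cv2.imwrite('pics/w2.png',img[:,:,::-1])
```

```text
[ 0.6751648  -0.08416912  0.24005381] 2.5
PSL [323. 123.] [297. 129.] [ 0.6318 -0.0878] [633.5 269.7] 51.4
PSS [203.   1.] [298. 129.] [ 0.6319 -0.0893] [658.7 279.3] 51.4
PRL [158. 177.] [298. 128.] [ 0.6201 -0.0811] [673.6 506.7 642.7] 0
```

View pics/w2.png

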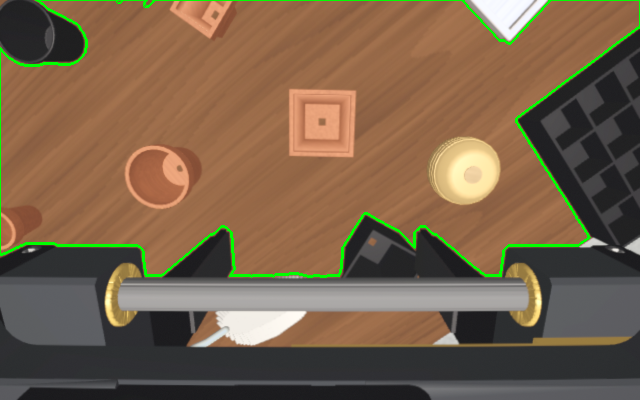

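The large square pot's rim spans (290,90)–(356,157), so its centre is about (322,123), which is as predicted and aligned with the tool. The mask swallowed wood here, so I'll threshold the brighter rim instead and descend.

```bash
cat >> h.py <<'E'
def rim(img,p,w,z,cam,sq):
    x0,y0=max(0,int(p[0]-w)),max(0,int(p[1]-w));cr=img[y0:int(p[1]+w),x0:int(p[0]+w)]
    g=cr[...,0];t,m=cv2.threshold(np.ascontiguousarray(g),0,255,cv2.THRESH_OTSU)
    m=((g>195)&(cr[...,2]<150)&(cr[...,0].astype(int)-cr[...,1]>50)).astype(np.uint8)
    m=cv2.morphologyEx(m,cv2.MORPH_CLOSE,np.ones((5,5)))
    n,l,st,_=cv2.connectedComponentsWithStats(m);i=1+np.argmax(st[1:,4])
    ys,xs=np.nonzero(l==i);k=cv2.convexHull(np.int32(np.c_[xs+x0,ys+y0]))[:,0]
    Q=np.float32(cast(k,z,cam)[:,:2]*1000)
    if sq:c,s,a=cv2.minAreaRect(Q)
    else:
        c,r=cv2.minEnclosingCircle(Q);s=(2*r,*np.ptp(Q,0));a=0
    return np.array(c)/1000,np.round(s,1),round(a,1),k
E
python3 - <<'E'
from h import *
cam=pose('wrist');img=cv2.imread('pics/w2.png')[:,:,::-1].copy()
print(img[93,300],img[130,270],img[105,300],img[150,155])
for n,c0,z,sq,w in [('PSL',(.6296,-.049),.064,1,50),('PRL',(.568,-.21),.064,0,50)]:
    p=proj([*c0,z],cam)[0];c,s,a,k=rim(img,p,w,z,cam,sq);print(n,k.mean(0).round(),k.min(0),k.max(0),c.round(4),s,a)
plan([((.63,-.0485,.15),51.4),((.63,-.0485,.038),51.4)],1)
E
```

```text
[229 158 119] [162 113  78] [200 131  94] [159  96  66]
PSL [323. 120.] [289  89] [355 156] [ 0.629  -0.0505] [62.3 62.1] 50.2
PRL [157. 179.] [125 146] [188 208] [ 0.5673 -0.2115] [64.  63.4 63.6] 0
-> (0.63, -0.0485, 0.15) 51.4
 [1,0.48,0,0.75,0,0,0],
 [1,0.47,-0.01,0.76,0,0,0.01],
 [1,0.48,0,0.75,0,-0.01,0],
-> (0.63, -0.0485, 0.038) 51.4
 [1,0,0,0.7,0,0,0],
 [1,0,0,0.7,0,0,0],
 [1,0,0,0.7,0,0,0],
 [1,0,0,0.7,0,0,0],
```

Emit:
drive_tool --pt "1 0.48 0 0.75 0 0 0.1" --pt "1 0.47 -0.02 0.76 0 0 0.1" --pt "1 0.48 -0.02 0.75 0 0 0" --pt "1 0 0 0.7 0 0 0" --pt "1 0 0 0.7 0 0 0"

```text
clock: 2.97
ee_pos: [0.6287, -0.048, 0.0935]
eef_rot: [[-0.771, 0.637, 0.0], [0.637, 0.771, 0.0], [-0.0, 0.0, -1.0]]
force: [0.4, -0.4, -0.9]
width: 0.0953
gripper_force: 0.0
```

Emit:
drive_tool --pt "1 0 0 0.7 0 0 0" --pt "1 0 0 0.7 0 0 0" --pt "0.55 0 0 0 0 0 0" --pt "0.55 0 0 0 0 0 0" --pt "0.55 0 0 0 0 0 0"

```text
clock: 3.38
ee_pos: [0.631, -0.05, 0.0402]
eef_rot: [[-0.769, 0.639, 0.002], [0.639, 0.769, -0.0], [-0.002, 0.001, -1.0]]
force: [0.7, 0.7, 0.2]
width: 0.0803
gripper_force: 0.0
```

Emit:
drive_tool --pt "0.5 0 0 0 0 0 0" --pt "0.5 0 0 0 0 0 0" --pt "0.5 0 0 0 0 0 0" --pt "0.5 0 0 0 0 0 0" --pt "0.5 0 0 0 0 0 0" --grip_force 15

```text
clock: 3.8
ee_pos: [0.6315, -0.051, 0.0405]
eef_rot: [[-0.768, 0.64, 0.003], [0.64, 0.768, -0.0], [-0.003, 0.002, -1.0]]
force: [-0.7, 1.2, 5.7]
width: 0.0619
gripper_force: 15.0
```

Run:
```python
from h import *
s=sense();print(s['width'],s['gripper_force'],s['ee_pos'])
# target yaw SSL 43.2 ; place at (.5672,.352)
x,y,z=s['ee_pos']
plan([((x,y,.14),None),((.567,.352,.14),43)],.5,.037)
```

```text
0.06187408247529544 15.000654011964798 [ 0.63146413 -0.05103563  0.0405473 ]
-> (np.float64(0.6314641328013614), np.float64(-0.05103563329311863), 0.14) 50.18386487253807
 [0.5,0,0,-0.83,0.01,0.01,0],
 [0.5,0,0,-0.83,0,0.01,0],
 [0.5,0,0,-0.83,0.01,0.01,0],
-> (0.567, 0.352, 0.14) 43
 [0.5,0.64,0.56,0,0,0,0.1],
 [0.5,0.65,0.55,0,0,0,0.1],
 [0.5,0.65,0.55,0,0,0,0.11],
 [0.5,0.66,0.54,0,0,0,0.1],
 [0.5,0.66,0.53,0,0,0,0.11],
 [0.5,0.67,0.53,0,0,0,0.1],
 [0.5,0.67,0.52,0,0,0,0.11],
 [0.5,0.68,0.51,0,0,0,0.1],
 [0.5,0.68,0.5,0,0,0,0.11],
 [0.5,0.69,0.5,0,0,0,0.1],
 [0.5,0.7,0.49,0,0,0,0.11],
 [0.5,0.7,0.48,0.01,0,0,0.1],
```

Emit:
drive_tool --pt "0.5 0 0 -0.4 0 0 0" --pt "0.5 0 0 -0.8 0 0 0" --pt "0.5 0 0 -0.8 0 0 0" --pt "0.5 0 0 -0.5 0 0 0" --pt "0.5 0.32 0.28 0 0 0 0.1" --grip_force 20

```text
clock: 4.22
ee_pos: [0.631, -0.0366, 0.1449]
eef_rot: [[-0.76, 0.65, 0.01], [0.65, 0.76, -0.003], [-0.01, 0.005, -1.0]]
force: [0.8, 0.5, -1.1]
width: 0.0621
gripper_force: 20.0
```

Emit:
drive_tool --pt "0.5 0.65 0.55 0 0 0 0.1" --pt "0.5 0.65 0.55 0 0 0 0.1" --pt "0.5 0.66 0.54 0 0 0 0.1" --pt "0.5 0.66 0.53 0 0 0 0.1" --pt "0.5 0.67 0.53 0 0 0 0.1"

```text
clock: 4.63
ee_pos: [0.5995, 0.1352, 0.1378]
eef_rot: [[-0.728, 0.686, -0.001], [0.686, 0.728, -0.0], [0.0, -0.001, -1.0]]
force: [0.7, 0.9, -1.5]
width: 0.0616
gripper_force: 20.0
```

Emit:
drive_tool --pt "0.5 0.67 0.52 0 0 0 0.1" --pt "0.5 0.68 0.51 0 0 0 0.1" --pt "0.5 0.68 0.5 0 0 0 0.1" --pt "0.5 0.69 0.5 0 0 0 0.1" --pt "0.5 0.7 0.49 0 0 0 0.1"

```text
clock: 5.05
ee_pos: [0.5723, 0.3031, 0.1378]
eef_rot: [[-0.693, 0.721, -0.001], [0.721, 0.693, -0.0], [0.0, -0.001, -1.0]]
force: [1.0, -0.3, -2.4]
width: 0.0617
gripper_force: 20.0
```

Emit:
drive_tool --pt "0.5 0.7 0.48 0 0 0 0.1" --pt "0.5 0.3 0.28 0 0 0 0.1" --pt "0.5 0 0 0 0 0 0" --pt "0.5 0 0 0 0 0 0" --pt "0.5 0 0 0 0 0 0"

```text
clock: 5.47
ee_pos: [0.5673, 0.3508, 0.1377]
eef_rot: [[-0.679, 0.735, -0.001], [0.735, 0.679, -0.001], [-0.0, -0.001, -1.0]]
force: [-1.2, 0.0, -2.1]
width: 0.0617
gripper_force: 20.0
```

Run:
```python
from h import *
s=sense();print(s['width'],s['gripper_force'],s['ee_pos'],s['force'])
cv2.imwrite('pics/w3.png',viewer.get_image('wrist')[:,:,::-1])
plan([((.567+.002*.7,.352-.002*.7,.05),43.2)],.5,.03)
```

```text
0.06167194436685088 19.99965637922287 [0.56732498 0.35081003 0.13767799] [-1.21708406  0.0398789  -2.11988727]
-> (0.5683999999999999, 0.35059999999999997, 0.05) 43.2
 [0.5,0,0.01,0.73,0,0,-0.03],
 [0.5,-0.01,0.01,0.73,-0.01,0,-0.03],
 [0.5,0,0,0.74,0,0,-0.03],
```

View pics/w3.png

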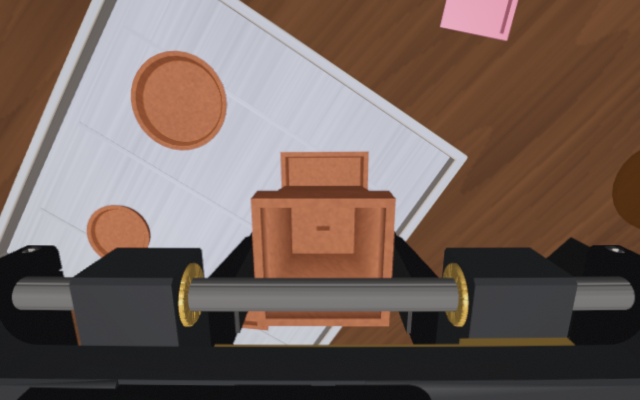

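The pot is held straight. The saucer's far edge runs (281,152)–(368,152), with its mid column at 324.5 against 323 for the pot, so it's aligned. I'll check the fore-aft position from that edge, then lower.

Run:
```python
from h import *
cam=pose('wrist');s=sense();R=s['eef_rot']
for p,z in [((324.5,152.5),.015),((324.5,152.5),.014)]:
    print('saucer centre in tool x,y mm',((cast([p],z,cam)[0]-s['ee_pos'])@R-[.0365,0,0])[:2]*1000)
# pot near rim top: far rim edge row ~192, z = tcp z -.0405+.064
print('pot',((cast([(323,192),(321,326)],s['ee_pos'][2]+.0235,cam)-s['ee_pos'])@R)[:,:2]*1000)
```

```text
saucer centre in tool x,y mm [-1.458849    0.04784013]
saucer centre in tool x,y mm [-1.57742045  0.05213635]
pot [[ 35.71979626  -1.206914  ]
 [-28.8825004   -2.18300431]]
```

Emit:
drive_tool --pt "0.5 0 0.0 0.6 0 0 0" --pt "0.5 0 0 0.6 0 0 0" --pt "0.5 0 0 0.5 0 0 0" --pt "0.5 0 0 0.2 0 0 0" --pt "0.5 0 0 0 0 0 0"

```text
clock: 5.93
ee_pos: [0.5659, 0.3495, 0.0591]
eef_rot: [[-0.678, 0.735, -0.005], [0.735, 0.678, -0.003], [0.001, -0.006, -1.0]]
force: [-1.0, -0.2, -0.9]
width: 0.0619
gripper_force: 20.0
```

Emit:
drive_tool --pt "0.5 -0.1 0.04 0.1 0 0 0" --pt "0.5 0 0 0.08 0 0 0" --pt "0.5 0 0 0.05 0 0 0" --pt "0.5 0 0 0 0 0 0"

```text
clock: 6.27
ee_pos: [0.5719, 0.3499, 0.0538]
eef_rot: [[-0.679, 0.735, 0.001], [0.735, 0.679, 0.0], [-0.0, 0.001, -1.0]]
force: [-0.1, -0.9, -1.9]
width: 0.0616
gripper_force: 20.0
```

Emit:
drive_tool --pt "0.5 0 0 0.04 0 0 0" --pt "0.5 0 0 0 0 0 0"

```text
clock: 6.43
ee_pos: [0.5715, 0.35, 0.0518]
eef_rot: [[-0.679, 0.734, 0.001], [0.734, 0.679, 0.0], [-0.0, 0.001, -1.0]]
force: [0.1, 0.3, -2.6]
width: 0.062
gripper_force: 20.0
```

Emit:
drive_tool --pt "0.5 0 0 0.05 0 0 0" --pt "0.5 0 0 0 0 0 0"

```text
clock: 6.6
ee_pos: [0.5712, 0.3499, 0.0493]
eef_rot: [[-0.679, 0.734, -0.0], [0.734, 0.679, -0.0], [0.0, -0.0, -1.0]]
force: [-0.0, 0.2, -1.4]
width: 0.062
gripper_force: 20.0
```

Emit:
drive_tool --pt "0.5 0 0 0.04 0 0 0" --pt "0.5 0 0 0 0 0 0"

```text
clock: 6.77
ee_pos: [0.5714, 0.35, 0.0477]
eef_rot: [[-0.679, 0.734, 0.0], [0.734, 0.679, 0.0], [0.0, 0.0, -1.0]]
force: [-0.2, 0.3, -1.6]
width: 0.062
gripper_force: 20.0
```

Emit:
drive_tool --pt "0.5 0 0 0.04 0 0 0" --pt "0.5 0 0 0 0 0 0"

```text
clock: 6.93
ee_pos: [0.5715, 0.35, 0.0476]
eef_rot: [[-0.679, 0.734, -0.0], [0.734, 0.679, -0.0], [0.0, -0.0, -1.0]]
force: [-2.4, -0.9, 5.1]
width: 0.0618
gripper_force: 20.0
```

Emit:
drive_tool --pt "0.5 0 0 0.03 0 0 0" --pt "0.5 0 0 0 0 0 0"

```text
clock: 7.1
ee_pos: [0.5715, 0.3501, 0.0476]
eef_rot: [[-0.679, 0.734, -0.0], [0.734, 0.679, -0.0], [0.0, -0.001, -1.0]]
force: [-6.2, -2.6, 9.9]
width: 0.0621
gripper_force: 20.0
```

Contact at z = 0.0476, so the pot is on the saucer floor. I'll release it and go to the small square pot.

Emit:
drive_tool --pt "0.8 0 0 -0.03 0 0 0" --pt "0.85 0 0 0 0 0 0" --pt "0.85 0 0 0 0 0 0" --pt "0.85 0 0 -0.2 0 0 0" --pt "0.85 0 0 -0.5 0 0 0"

```text
clock: 7.52
ee_pos: [0.5691, 0.3486, 0.0709]
eef_rot: [[-0.679, 0.734, -0.006], [0.734, 0.679, -0.003], [0.002, -0.007, -1.0]]
force: [-0.5, -0.4, -0.7]
width: 0.0804
gripper_force: 0.0
```

Emit:
drive_tool --pt "1 0 0 -0.8 0 0 0" --pt "1 0 0 -0.8 0 0 0" --pt "1 0 0 -0.8 0 0 0" --pt "1 0 0 -0.8 0 0 0" --pt "1 0 0 0 0 0 0"

```text
clock: 7.93
ee_pos: [0.575, 0.3517, 0.2122]
eef_rot: [[-0.679, 0.734, 0.013], [0.734, 0.679, 0.007], [-0.004, 0.014, -1.0]]
force: [0.8, -0.1, 1.3]
width: 0.0947
gripper_force: 0.0
```

Run:
```python
from h import *
plan([((.494,-.135,.22),16.2)],1,.038)
```

```text
-> (0.494, -0.135, 0.22) 16.2
 [1,-0.58,-0.75,-0.02,0.01,0,0.36],
 [1,-0.61,-0.73,-0.02,0.01,0,0.36],
 [1,-0.63,-0.71,-0.02,0.01,0,0.36],
 [1,-0.66,-0.68,-0.02,0.01,0,0.36],
 [1,-0.68,-0.66,-0.02,0.01,0,0.35],
 [1,-0.71,-0.63,-0.02,0.01,0,0.36],
 [1,-0.73,-0.61,-0.02,0.01,0,0.35],
 [1,-0.75,-0.58,-0.02,0.01,0,0.36],
 [1,-0.77,-0.55,-0.02,0.01,0,0.35],
 [1,-0.79,-0.53,-0.02,0.01,0,0.36],
 [1,-0.81,-0.5,-0.02,0.01,0,0.35],
 [1,-0.82,-0.47,-0.01,0.02,0,0.36],
 [1,-0.84,-0.44,-0.02,0.01,0,0.35],
```

Emit:
drive_tool --pt "1 -0.58 -0.75 -0.02 0 0 0.36" --pt "1 -0.61 -0.73 -0.02 0 0 0.36" --pt "1 -0.63 -0.71 -0.02 0 0 0.36" --pt "1 -0.66 -0.68 -0.02 0 0 0.36" --pt "1 -0.68 -0.66 -0.02 0 0 0.35"

```text
clock: 8.35
ee_pos: [0.5394, 0.1612, 0.2065]
eef_rot: [[-0.536, 0.844, 0.001], [0.844, 0.536, -0.0], [-0.0, 0.0, -1.0]]
force: [0.1, 0.3, 0.7]
width: 0.095
gripper_force: 0.0
```

Emit:
drive_tool --pt "1 -0.71 -0.63 -0.02 0 0 0.36" --pt "1 -0.73 -0.61 -0.02 0 0 0.35" --pt "1 -0.75 -0.58 -0.02 0 0 0.36" --pt "1 -0.77 -0.55 -0.02 0 0 0.35" --pt "1 -0.79 -0.53 -0.02 0 0 0.36"

```text
clock: 8.77
ee_pos: [0.5087, -0.0263, 0.2107]
eef_rot: [[-0.378, 0.926, 0.001], [0.926, 0.378, -0.0], [-0.001, 0.001, -1.0]]
force: [0.3, -0.8, -0.6]
width: 0.0951
gripper_force: 0.0
```

Emit:
drive_tool --pt "1 -0.81 -0.5 -0.02 0 0 0.35" --pt "1 -0.82 -0.47 -0.02 0 0 0.36" --pt "1 -0.84 -0.44 -0.02 0 0 0.35" --pt "1 0 0 0 0 0 0" --pt "1 0 0 0 0 0 0"

```text
clock: 9.18
ee_pos: [0.4902, -0.1384, 0.2129]
eef_rot: [[-0.276, 0.961, 0.0], [0.961, 0.276, 0.0], [0.0, 0.001, -1.0]]
force: [-0.2, -0.7, 0.5]
width: 0.0952
gripper_force: 0.0
```

Run:
```python
from h import *
s=sense();print(s['ee_pos'],s['clock'])
cam=pose('wrist');img=viewer.get_image('wrist');cv2.imwrite('pics/w4.png',img[:,:,::-1])
p=proj([.4747,-.068,.05],cam)[0];c,sz,a,k=rim(img,p,50,.05,cam,1);print(p,k.mean(0).round(),c.round(4),sz,a)
a=a if a<45 else a-90
plan([((*c,.12),a),((*c,.025),a)],1)
```

```text
[ 0.49022095 -0.1384475   0.21291186] 9.1833
[328.58211361 105.86106057] [324. 118.] [ 0.4747 -0.0694] [44.2 44. ] 16.0
-> (np.float64(0.47465603637695314), np.float64(-0.06941197967529297), 0.12) 16.0
 [1,0.43,0.02,0.58,0,0,0.01],
 [1,0.44,0.02,0.58,0,0,0],
 [1,0.43,0.02,0.58,0,0,0.01],
 [1,0.44,0.03,0.58,0,0,0],
-> (np.float64(0.47465603637695314), np.float64(-0.06941197967529297), 0.025) 16.0
 [1,0,0,0.79,0,0,0],
 [1,0,0,0.79,0,0,0],
 [1,0,0,0.8,0,0,0],
```

Emit:
drive_tool --pt "1 0.43 0.02 0.58 0 0 0" --pt "1 0.44 0.02 0.58 0 0 0" --pt "1 0.43 0.02 0.58 0 0 0" --pt "1 0.44 0.03 0.58 0 0 0" --pt "1 0 0 0.7 0 0 0"

```text
clock: 9.65
ee_pos: [0.4747, -0.0653, 0.0916]
eef_rot: [[-0.284, 0.959, 0.002], [0.959, 0.284, 0.001], [0.0, 0.002, -1.0]]
force: [0.4, -0.3, -0.3]
width: 0.0946
gripper_force: 0.0
```

Emit:
drive_tool --pt "0.75 0 0 0.7 0 0 0" --pt "0.6 0 0 0.6 0 0 0" --pt "0.6 0 0 0.35 0 0 0" --pt "0.5 0 0 0 0 0 0" --pt "0.35 0 0 0 0 0 0" --grip_force 12

```text
clock: 10.07
ee_pos: [0.4741, -0.0676, 0.0253]
eef_rot: [[-0.281, 0.96, -0.002], [0.96, 0.281, 0.001], [0.001, -0.002, -1.0]]
force: [-0.1, -1.2, 0.3]
width: 0.0667
gripper_force: 0.0
```

Emit:
drive_tool --pt "0.35 0 0 0 0 0 0" --pt "0.35 0 0 0 0 0 0" --pt "0.35 0 0 0 0 0 0" --pt "0.35 0 0 0 0 0 0" --pt "0.35 0 0 0 0 0 0"

```text
clock: 10.48
ee_pos: [0.4757, -0.0692, 0.0273]
eef_rot: [[-0.279, 0.96, 0.003], [0.96, 0.279, -0.0], [-0.001, 0.002, -1.0]]
force: [-0.8, 0.3, 4.8]
width: 0.044
gripper_force: 12.0
```

Run:
```python
from h import *
s=sense();x,y,z=s['ee_pos'];print(s['width'],s['gripper_force'],s['ee_pos'])
plan([((x,y,.13),None),((.581,.2235,.13),36.5)],.35,.037)
```

```text
0.04398234778324268 12.000099867582321 [ 0.47570706 -0.06924146  0.02731827]
-> (np.float64(0.47570705627490295), np.float64(-0.06924145759029643), 0.13) 16.203488911961703
 [0.35,0,0,-0.86,0.01,0,0],
 [0.35,0,0,-0.85,0.01,0,0],
 [0.35,0,0,-0.86,0,0.01,0],
-> (0.581, 0.2235, 0.13) 36.5
 [0.35,0.7,0.51,0,0,0,-0.39],
 [0.35,0.68,0.53,0,0,0,-0.39],
 [0.35,0.66,0.56,0,0,0,-0.39],
 [0.35,0.63,0.59,0,0,0,-0.4],
 [0.35,0.61,0.61,0,0,0,-0.39],
 [0.35,0.59,0.63,0,0,0,-0.4],
 [0.35,0.56,0.66,0,0,0,-0.39],
 [0.35,0.53,0.68,0,0,0,-0.4],
 [0.35,0.51,0.7,0,0,0,-0.39],
```

Emit:
drive_tool --pt "0.35 0 0 -0.4 0 0 0" --pt "0.35 0 0 -0.8 0 0 0" --pt "0.35 0 0 -0.9 0 0 0" --pt "0.35 0 0 -0.5 0 0 0" --pt "0.35 0.35 0.25 0 0 0 -0.2" --grip_force 15

```text
clock: 10.9
ee_pos: [0.4835, -0.0551, 0.1361]
eef_rot: [[-0.296, 0.955, 0.01], [0.955, 0.296, -0.003], [-0.006, 0.009, -1.0]]
force: [1.1, 0.2, -0.5]
width: 0.0439
gripper_force: 15.0
```

Emit:
drive_tool --pt "0.35 0.68 0.53 0 0 0 -0.39" --pt "0.35 0.66 0.56 0 0 0 -0.39" --pt "0.35 0.63 0.59 0 0 0 -0.4" --pt "0.35 0.61 0.61 0 0 0 -0.39" --pt "0.35 0.59 0.63 0 0 0 -0.4"

```text
clock: 11.32
ee_pos: [0.5417, 0.11, 0.1298]
eef_rot: [[-0.481, 0.877, 0.0], [0.877, 0.481, -0.0], [-0.0, -0.0, -1.0]]
force: [0.5, -1.1, -0.5]
width: 0.0439
gripper_force: 15.0
```

Emit:
drive_tool --pt "0.35 0.56 0.66 0 0 0 -0.39" --pt "0.35 0.53 0.68 0 0 0 -0.4" --pt "0.35 0.51 0.7 0 0 0 -0.39" --pt "0.35 0.35 0.25 0 0 0 -0.2" --pt "0.35 0 0 0 0 0 0"

```text
clock: 11.73
ee_pos: [0.5788, 0.2258, 0.1296]
eef_rot: [[-0.599, 0.801, -0.0], [0.801, 0.599, 0.001], [0.001, 0.0, -1.0]]
force: [-0.5, -0.9, -1.0]
width: 0.0437
gripper_force: 15.0
```

Emit:
drive_tool --pt "0.35 0 0 0 0 0 0" --pt "0.35 0 0 0 0 0 0"

```text
clock: 11.9
ee_pos: [0.5784, 0.2219, 0.1295]
eef_rot: [[-0.595, 0.804, -0.001], [0.804, 0.595, -0.001], [-0.0, -0.001, -1.0]]
force: [-0.2, 0.1, -0.8]
width: 0.044
gripper_force: 15.0
```

Run:
```python
from h import *
s=sense();print(s['width'],s['gripper_force'],s['ee_pos'],s['force'])
cv2.imwrite('pics/w5.png',viewer.get_image('wrist')[:,:,::-1])
plan([((.581,.2235,.045),36.5)],.35,.03)
```

```text
0.04402028829669339 14.999190419912338 [0.57839351 0.22189889 0.12945084] [-0.21914937  0.08293783 -0.8370616 ]
-> (0.581, 0.2235, 0.045) 36.5
 [0.35,0,0.03,0.7,0,0,0],
 [0.35,0,0.03,0.71,0,0,0],
 [0.35,0,0.02,0.7,-0.01,0,0],
```

View pics/w5.png

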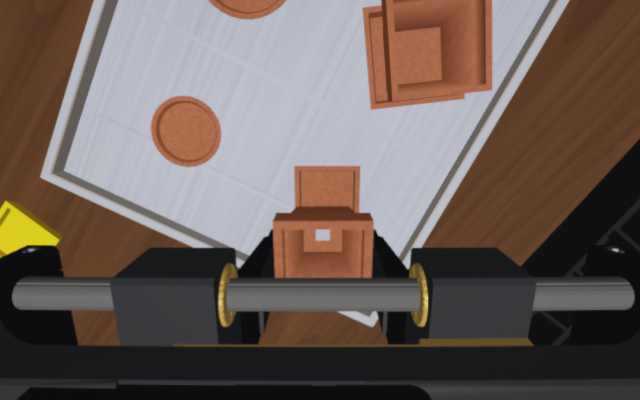

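The large square pot stands in its saucer at upper right. The small pot is at column 323, and its saucer's far edge is (295,166)–(359,166), mid column 327. I'll work out the offset.

Run:
```python
from h import *
cam=pose('wrist');s=sense();R=s['eef_rot']
print('saucer',((cast([(327,166.5)],.012,cam)[0]-s['ee_pos'])@R-[.027,0,0])[:2]*1000)
print('pot',((cast([(323,214)],s['ee_pos'][2]+.0227,cam)-s['ee_pos'])@R-[.022,0,0])[:,:2]*1000)
```

```text
saucer [-2.8756653   2.15955125]
pot [[ 3.64480929 -1.14758434]]
```

Emit:
drive_tool --pt "0.35 -0.05 0.04 0.5 0 0 0" --pt "0.35 -0.06 0.04 0.7 0 0 0" --pt "0.35 0 0 0.6 0 0 0" --pt "0.35 0 0 0.3 0 0 0" --pt "0.35 0 0 0 0 0 0"

```text
clock: 12.37
ee_pos: [0.5812, 0.2191, 0.0421]
eef_rot: [[-0.594, 0.804, -0.007], [0.804, 0.594, -0.002], [0.002, -0.007, -1.0]]
force: [-0.5, -0.8, -0.5]
width: 0.0441
gripper_force: 15.0
```

Emit:
drive_tool --pt "0.35 0 0 0.1 0 0 0" --pt "0.35 0 0 0.04 0 0 0" --pt "0.35 0 0 0 0 0 0" --pt "0.35 0 0 0 0 0 0"

```text
clock: 12.7
ee_pos: [0.585, 0.2213, 0.0419]
eef_rot: [[-0.596, 0.803, 0.002], [0.803, 0.596, 0.001], [-0.001, 0.002, -1.0]]
force: [0.4, 0.1, -1.0]
width: 0.0443
gripper_force: 15.0
```

Emit:
drive_tool --pt "0.35 0 0 0.07 0 0 0" --pt "0.35 0 0 0.06 0 0 0" --pt "0.35 0 0 0 0 0 0"

```text
clock: 12.95
ee_pos: [0.5837, 0.221, 0.0348]
eef_rot: [[-0.596, 0.803, -0.0], [0.803, 0.596, -0.0], [0.0, -0.0, -1.0]]
force: [0.0, 0.1, -0.7]
width: 0.0439
gripper_force: 15.0
```

Emit:
drive_tool --pt "0.35 0 0 0.04 0 0 0" --pt "0.35 0 0 0 0 0 0"

```text
clock: 13.12
ee_pos: [0.584, 0.2211, 0.0343]
eef_rot: [[-0.596, 0.803, -0.0], [0.803, 0.596, -0.0], [0.0, -0.0, -1.0]]
force: [-2.5, -1.3, 4.1]
width: 0.044
gripper_force: 15.0
```

Emit:
drive_tool --pt "0.35 0 0 0.03 0 0 0" --pt "0.35 0 0 0 0 0 0"

```text
clock: 13.28
ee_pos: [0.584, 0.2211, 0.0343]
eef_rot: [[-0.596, 0.803, -0.001], [0.803, 0.596, -0.0], [0.0, -0.001, -1.0]]
force: [-5.1, -2.4, 10.5]
width: 0.0438
gripper_force: 15.0
```

Emit:
drive_tool --pt "0.65 0 0 -0.03 0 0 0" --pt "0.7 0 0 0 0 0 0" --pt "0.7 0 0 0 0 0 0" --pt "0.7 0 0 -0.2 0 0 0" --pt "0.7 0 0 -0.5 0 0 0"

```text
clock: 13.7
ee_pos: [0.5813, 0.2202, 0.0583]
eef_rot: [[-0.596, 0.803, -0.007], [0.803, 0.596, -0.002], [0.002, -0.006, -1.0]]
force: [-0.1, -0.6, -0.2]
width: 0.0656
gripper_force: 0.0
```

Emit:
drive_tool --pt "0.7 0 0 -0.8 0 0 0" --pt "1 0 0 -0.8 0 0 0" --pt "1 0 0 -0.8 0 0 0" --pt "1 0 0 -0.8 0 0 0" --pt "1 0 0 0 0 0 0"

```text
clock: 14.12
ee_pos: [0.588, 0.2223, 0.1989]
eef_rot: [[-0.596, 0.803, 0.013], [0.803, 0.596, 0.004], [-0.005, 0.013, -1.0]]
force: [1.3, -0.6, 2.7]
width: 0.0879
gripper_force: 0.0
```

Run:
```python
from h import *
plan([((.61,-.266,.23),36)],1,.038)
```

```text
-> (0.61, -0.266, 0.23) 36
 [1,-0.78,-0.52,-0.06,0.01,0,0.01],
 [1,-0.78,-0.52,-0.06,0.01,0,0.01],
 [1,-0.78,-0.52,-0.06,0.01,0,0.01],
 [1,-0.78,-0.52,-0.06,0.01,0,0.01],
 [1,-0.78,-0.52,-0.06,0.01,0.01,0.01],
 [1,-0.78,-0.52,-0.06,0.01,0,0.01],
 [1,-0.78,-0.52,-0.06,0.01,0.01,0.01],
 [1,-0.78,-0.52,-0.06,0.01,0,0],
 [1,-0.79,-0.52,-0.06,0.01,0.01,0.01],
 [1,-0.79,-0.52,-0.06,0.01,0,0],
 [1,-0.78,-0.52,-0.06,0.01,0.01,0.01],
 [1,-0.79,-0.52,-0.07,0.01,0,0],
 [1,-0.78,-0.53,-0.06,0.01,0.01,0.01],
```

Emit:
drive_tool --pt "1 -0.78 -0.52 -0.06 0 0 0" --pt "1 -0.78 -0.52 -0.06 0 0 0" --pt "1 -0.78 -0.52 -0.06 0 0 0" --pt "1 -0.78 -0.52 -0.06 0 0 0" --pt "1 -0.78 -0.52 -0.06 0 0 0"

```text
clock: 14.53
ee_pos: [0.593, 0.0323, 0.2015]
eef_rot: [[-0.596, 0.803, 0.0], [0.803, 0.596, 0.0], [-0.0, 0.0, -1.0]]
force: [1.1, 0.8, -0.2]
width: 0.0951
gripper_force: 0.0
```

Emit:
drive_tool --pt "1 -0.78 -0.52 -0.06 0 0 0" --pt "1 -0.78 -0.52 -0.06 0 0 0" --pt "1 -0.78 -0.52 -0.06 0 0 0" --pt "1 -0.78 -0.52 -0.06 0 0 0" --pt "1 -0.78 -0.52 -0.06 0 0 0"

```text
clock: 14.95
ee_pos: [0.6023, -0.1553, 0.2135]
eef_rot: [[-0.596, 0.803, 0.0], [0.803, 0.596, 0.0], [0.0, 0.0, -1.0]]
force: [0.2, 0.4, -0.2]
width: 0.0952
gripper_force: 0.0
```

Emit:
drive_tool --pt "1 -0.78 -0.52 -0.06 0 0 0" --pt "1 -0.78 -0.52 -0.06 0 0 0" --pt "1 -0.78 -0.52 -0.06 0 0 0" --pt "1 0 0 0 0 0 0" --pt "1 0 0 0 0 0 0"

```text
clock: 15.37
ee_pos: [0.6079, -0.2677, 0.2203]
eef_rot: [[-0.593, 0.805, -0.0], [0.805, 0.593, 0.0], [0.001, -0.0, -1.0]]
force: [0.2, 0.6, -0.1]
width: 0.0948
gripper_force: 0.0
```

Run:
```python
from h import *
s=sense();print(s['ee_pos'],s['clock'])
cam=pose('wrist');img=viewer.get_image('wrist');cv2.imwrite('pics/w6.png',img[:,:,::-1])
for c0,z in (((.5675,-.211),.064),((.4949,-.399),.05)):
    p=proj([*c0,z],cam)[0];C,sz,a,k=rim(img,p,50,z,cam,0);print(p,k.mean(0).round(),C.round(4),sz)
    if z>.06:c=C
plan([((*c,.13),36),((*c,.038),36)],1)
```

```text
[ 0.60792403 -0.26767709  0.22026226] 15.3667
[325.38622643 109.09902083] [324. 112.] [ 0.5672 -0.2117] [34.2 33.8 33.9]
[156.65898871 220.5098882 ] [157. 220.] [ 0.4941 -0.3994] [45.9 45.3 45.1]
-> (np.float64(0.5672319946289063), np.float64(-0.21174000549316407), 0.13) 36
 [1,0.42,0,0.56,0,0,0.02],
 [1,0.43,0,0.57,0,0,0.02],
 [1,0.42,-0.01,0.56,0,-0.01,0.02],
 [1,0.43,-0.01,0.57,0,0,0.02],
-> (np.float64(0.5672319946289063), np.float64(-0.21174000549316407), 0.038) 36
 [1,0,0,0.77,0,0,0],
 [1,0,0,0.76,0,0,0],
 [1,0,0,0.77,0,0,0],
```

Emit:
drive_tool --pt "1 0.42 0 0.56 0 0 0" --pt "1 0.43 0 0.57 0 0 0" --pt "1 0.42 0 0.56 0 0 0" --pt "1 0.43 0 0.57 0 0 0" --pt "1 0 0 0.7 0 0 0"

```text
clock: 15.83
ee_pos: [0.5669, -0.2075, 0.1021]
eef_rot: [[-0.598, 0.801, 0.001], [0.801, 0.598, 0.001], [0.0, 0.001, -1.0]]
force: [0.8, 0.1, -0.1]
width: 0.095
gripper_force: 0.0
```

Emit:
drive_tool --pt "0.9 0 0 0.7 0 0 0" --pt "0.85 0 0 0.6 0 0 0" --pt "0.8 0 0 0.3 0 0 0" --pt "0.7 0 0 0 0 0 0" --pt "0.55 0 0 0 0 0 0" --grip_force 15

```text
clock: 16.25
ee_pos: [0.5678, -0.2102, 0.0382]
eef_rot: [[-0.597, 0.803, -0.001], [0.803, 0.597, 0.0], [0.001, -0.0, -1.0]]
force: [1.1, -0.4, 0.6]
width: 0.0676
gripper_force: 0.0
```

Emit:
drive_tool --pt "0.5 0 0 0 0 0 0" --pt "0.5 0 0 0 0 0 0" --pt "0.5 0 0 0 0 0 0" --pt "0.5 0 0 0 0 0 0"

```text
clock: 16.58
ee_pos: [0.5685, -0.2115, 0.0394]
eef_rot: [[-0.595, 0.803, 0.002], [0.803, 0.596, -0.001], [-0.002, 0.001, -1.0]]
force: [-0.6, 0.4, 2.6]
width: 0.0645
gripper_force: 15.0
```

Run:
```python
from h import *
s=sense();x,y,z=s['ee_pos'];print(s['width'],s['gripper_force'],s['ee_pos'])
plan([((x,y,.165),None),((.43,.329,.165),36)],.5,.037)
```

```text
0.0644920350962005 15.000614873824816 [ 0.56845338 -0.21154471  0.03939005]
-> (np.float64(0.5684533832237167), np.float64(-0.2115447121221152), 0.165) 36.54833601124601
 [0.5,0,0,-0.79,0,0,0],
 [0.5,0,0,-0.78,0,0.01,0],
 [0.5,0,0,-0.79,0,0,0],
 [0.5,0,0,-0.78,0.01,0.01,0],
-> (0.43, 0.329, 0.165) 36
 [0.5,0.81,0.33,0,0,0,0.01],
 [0.5,0.81,0.33,0,0,0,0.01],
 [0.5,0.81,0.33,0,0,0,0.01],
 [0.5,0.81,0.33,0,0,0,0.01],
 [0.5,0.81,0.33,0,0,0,0],
 [0.5,0.81,0.33,0,0,0,0.01],
 [0.5,0.81,0.32,0,0,0,0],
 [0.5,0.81,0.32,0,0,0,0.01],
 [0.5,0.81,0.32,0,0,0,0],
 [0.5,0.81,0.32,0,0,0,0.01],
 [0.5,0.81,0.32,0,0,0,0],
 [0.5,0.81,0.33,0,0,0,0.01],
 [0.5,0.81,0.32,0,0,0,0],
 [0.5,0.8,0.32,0,0,0,0.01],
 [0.5,0.81,0.33,0,0,0,0],
 [0.5,0.8,0.32,0,0,0,0.01],
```

Emit:
drive_tool --pt "0.5 0 0 -0.4 0 0 0" --pt "0.5 0 0 -0.8 0 0 0" --pt "0.5 0 0 -0.9 0 0 0" --pt "0.5 0 0 -0.7 0 0 0" --pt "0.5 0.4 0.16 -0.4 0 0 0" --grip_force 20

```text
clock: 17.0
ee_pos: [0.5657, -0.1973, 0.1717]
eef_rot: [[-0.594, 0.805, 0.007], [0.805, 0.594, -0.004], [-0.008, 0.003, -1.0]]
force: [0.5, 0.1, -0.6]
width: 0.0645
gripper_force: 20.0
```

Emit:
drive_tool --pt "0.5 0.81 0.33 0 0 0 0" --pt "0.5 0.81 0.33 0 0 0 0" --pt "0.5 0.81 0.33 0 0 0 0" --pt "0.5 0.81 0.33 0 0 0 0" --pt "0.5 0.81 0.33 0 0 0 0"

```text
clock: 17.42
ee_pos: [0.5194, -0.0238, 0.1668]
eef_rot: [[-0.595, 0.804, 0.001], [0.804, 0.595, -0.0], [-0.001, 0.001, -1.0]]
force: [0.8, 0.9, -0.7]
width: 0.0639
gripper_force: 20.0
```

Emit:
drive_tool --pt "0.5 0.81 0.32 0 0 0 0" --pt "0.5 0.81 0.32 0 0 0 0" --pt "0.5 0.81 0.33 0 0 0 0" --pt "0.5 0.81 0.32 0 0 0 0" --pt "0.5 0.81 0.33 0 0 0 0"

```text
clock: 17.83
ee_pos: [0.4749, 0.145, 0.1668]
eef_rot: [[-0.595, 0.804, 0.001], [0.804, 0.595, 0.0], [-0.001, 0.001, -1.0]]
force: [0.6, -0.4, -0.9]
width: 0.064
gripper_force: 20.0
```

Emit:
drive_tool --pt "0.5 0.81 0.33 0 0 0 0" --pt "0.5 0.81 0.32 0 0 0 0" --pt "0.5 0.81 0.33 0 0 0 0" --pt "0.5 0.81 0.32 0 0 0 0" --pt "0.5 0.81 0.33 0 0 0 0"

```text
clock: 18.25
ee_pos: [0.4307, 0.3142, 0.1669]
eef_rot: [[-0.596, 0.803, 0.001], [0.803, 0.596, 0.0], [-0.0, 0.001, -1.0]]
force: [1.0, 0.2, -2.0]
width: 0.0646
gripper_force: 20.0
```

Emit:
drive_tool --pt "0.5 0.4 0.16 0 0 0 0" --pt "0.5 0 0 0 0 0 0" --pt "0.5 0 0 0 0 0 0" --pt "0.5 0 0 0 0 0 0"

```text
clock: 18.58
ee_pos: [0.4272, 0.3286, 0.1663]
eef_rot: [[-0.595, 0.803, 0.0], [0.803, 0.595, -0.0], [-0.0, -0.0, -1.0]]
force: [0.2, -0.5, -2.1]
width: 0.0642
gripper_force: 20.0
```

Run:
```python
from h import *
s=sense();print(s['width'],s['gripper_force'],s['ee_pos'],s['force'])
cv2.imwrite('pics/w7.png',viewer.get_image('wrist')[:,:,::-1])
plan([((.43,.329,.06),36)],.5,.03)
```

```text
0.06417113348433483 19.999732010401203 [0.42716331 0.32864095 0.16633285] [ 0.23598747 -0.49615593 -2.1007598 ]
-> (0.43, 0.329, 0.06) 36
 [0.5,-0.01,0.02,0.66,0,0,0.02],
 [0.5,-0.01,0.01,0.67,0,0,0.02],
 [0.5,0,0.02,0.66,0,0,0.02],
 [0.5,-0.01,0.01,0.67,0,0,0.03],
```

View pics/w7.png

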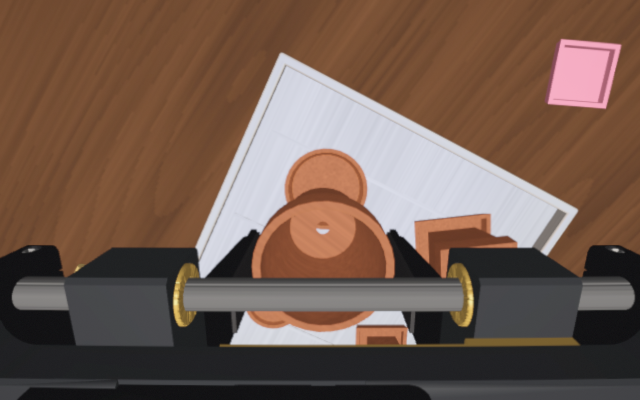

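The saucer's rim spans columns 285–367 with its top at row 149. The pot is centred on column 323 with its rim top at row 201. I'll lower with a small correction.

Run:
```python
from h import *
cam=pose('wrist');s=sense();R=s['eef_rot']
print('saucer',((cast([(326,149)],.015,cam)[0]-s['ee_pos'])@R-[.039,0,0])[:2]*1000)
print('pot',((cast([(323,200.5)],s['ee_pos'][2]+.0246,cam)-s['ee_pos'])@R-[.032,0,0])[:,:2]*1000)
```

```text
saucer [-4.32832733  1.61465528]
pot [[ 0.16099079 -1.14478375]]
```

Emit:
drive_tool --pt "0.5 0 0 0.5 0 0 0" --pt "0.5 0 0 0.7 0 0 0" --pt "0.5 0 0 0.7 0 0 0" --pt "0.5 0 0 0.5 0 0 0" --pt "0.5 0 0 0.2 0 0 0"

```text
clock: 19.05
ee_pos: [0.4254, 0.3266, 0.0586]
eef_rot: [[-0.594, 0.805, -0.005], [0.805, 0.594, -0.003], [0.0, -0.006, -1.0]]
force: [-0.5, 0.9, -2.1]
width: 0.0641
gripper_force: 20.0
```

Emit:
drive_tool --pt "0.5 -0.09 0.06 0 0 0 0" --pt "0.5 0 0 0.12 0 0 0" --pt "0.5 0 0 0.1 0 0 0" --pt "0.5 0 0 0 0 0 0" --pt "0.5 0 0 0 0 0 0"

```text
clock: 19.47
ee_pos: [0.4317, 0.3281, 0.0544]
eef_rot: [[-0.595, 0.803, 0.001], [0.803, 0.595, 0.001], [-0.0, 0.002, -1.0]]
force: [0.2, 0.8, -1.2]
width: 0.0643
gripper_force: 20.0
```

Emit:
drive_tool --pt "0.5 0 0 0.07 0 0 0" --pt "0.5 0 0 0 0 0 0" --pt "0.5 0 0 0 0 0 0"

```text
clock: 19.72
ee_pos: [0.4311, 0.3279, 0.0508]
eef_rot: [[-0.596, 0.803, 0.0], [0.803, 0.596, 0.0], [-0.0, 0.0, -1.0]]
force: [0.7, -0.6, -1.0]
width: 0.0642
gripper_force: 20.0
```

Emit:
drive_tool --pt "0.5 0 0 0.04 0 0 0" --pt "0.5 0 0 0 0 0 0"

```text
clock: 19.88
ee_pos: [0.4309, 0.3278, 0.0489]
eef_rot: [[-0.596, 0.803, -0.0], [0.803, 0.596, -0.0], [0.0, -0.0, -1.0]]
force: [0.0, 0.6, -1.7]
width: 0.0639
gripper_force: 20.0
```

Emit:
drive_tool --pt "0.5 0 0 0.05 0 0 0" --pt "0.5 0 0 0 0 0 0"

```text
clock: 20.05
ee_pos: [0.4308, 0.3277, 0.0466]
eef_rot: [[-0.596, 0.803, -0.001], [0.803, 0.596, -0.0], [0.0, -0.001, -1.0]]
force: [-0.4, -0.5, -2.1]
width: 0.0641
gripper_force: 20.0
```

Emit:
drive_tool --pt "0.5 0 0 0.04 0 0 0" --pt "0.5 0 0 0 0 0 0"

```text
clock: 20.22
ee_pos: [0.4311, 0.3278, 0.0464]
eef_rot: [[-0.596, 0.803, -0.001], [0.803, 0.596, -0.0], [0.0, -0.001, -1.0]]
force: [-4.1, -1.6, 5.1]
width: 0.0642
gripper_force: 20.0
```

Emit:
drive_tool --pt "0.75 0 0 -0.03 0 0 0" --pt "0.85 0 0 0 0 0 0" --pt "0.85 0 0 0 0 0 0" --pt "0.85 0 0 -0.2 0 0 0" --pt "0.85 0 0 -0.5 0 0 0"

```text
clock: 20.63
ee_pos: [0.429, 0.3265, 0.0722]
eef_rot: [[-0.596, 0.803, -0.005], [0.803, 0.596, -0.003], [0.001, -0.006, -1.0]]
force: [-0.7, 0.4, -0.3]
width: 0.0804
gripper_force: 0.0
```

Emit:
drive_tool --pt "0.85 0 0 -0.8 0 0 0" --pt "1 0 0 -0.8 0 0 0" --pt "1 0 0 -0.8 0 0 0" --pt "1 0 0 -0.8 0 0 0" --pt "1 0 0 0 0 0 0"

```text
clock: 21.05
ee_pos: [0.4346, 0.33, 0.2118]
eef_rot: [[-0.596, 0.803, 0.012], [0.803, 0.596, 0.007], [-0.001, 0.014, -1.0]]
force: [0.4, -0.3, 1.4]
width: 0.0946
gripper_force: 0.0
```

Run:
```python
from h import *
plan([((.536,-.456,.21),36.5)],1,.039)
```

```text
-> (0.536, -0.456, 0.21) 36.5
 [1,-0.82,-0.46,0,0.01,0,0],
 [1,-0.82,-0.46,0,0.01,0,0],
 [1,-0.82,-0.46,0,0.01,0,0],
 [1,-0.82,-0.46,0,0.01,0,0],
 [1,-0.82,-0.46,0,0.01,0,0],
 [1,-0.82,-0.46,0,0.01,0,0],
 [1,-0.83,-0.46,0,0.01,0,0],
 [1,-0.82,-0.46,0,0.01,0,0],
 [1,-0.83,-0.46,0,0,0,0],
 [1,-0.82,-0.46,0,0.01,0,0],
 [1,-0.83,-0.46,0,0,0,0],
 [1,-0.82,-0.46,0,0.01,0,0],
 [1,-0.83,-0.46,0,0,0,0],
 [1,-0.82,-0.46,0,0.01,0,0],
 [1,-0.83,-0.46,0,0,0,0],
 [1,-0.82,-0.46,0,0.01,0,0],
 [1,-0.83,-0.46,0,0,0,0],
 [1,-0.82,-0.46,0,0.01,0,0],
 [1,-0.83,-0.46,0,0,0,0],
 [1,-0.82,-0.46,0,0.01,0.01,0],
 [1,-0.83,-0.47,0,0,0,0.01],
```

Emit:
drive_tool --pt "1 -0.82 -0.46 0 0 0 0" --pt "1 -0.82 -0.46 0 0 0 0" --pt "1 -0.82 -0.46 0 0 0 0" --pt "1 -0.82 -0.46 0 0 0 0" --pt "1 -0.82 -0.46 0 0 0 0"

```text
clock: 21.47
ee_pos: [0.4547, 0.1398, 0.2029]
eef_rot: [[-0.596, 0.803, 0.001], [0.803, 0.596, 0.0], [-0.0, 0.001, -1.0]]
force: [0.6, -0.3, 0.5]
width: 0.095
gripper_force: 0.0
```

Emit:
drive_tool --pt "1 -0.82 -0.46 0 0 0 0" --pt "1 -0.82 -0.46 0 0 0 0" --pt "1 -0.82 -0.46 0 0 0 0" --pt "1 -0.82 -0.46 0 0 0 0" --pt "1 -0.82 -0.46 0 0 0 0"

```text
clock: 21.88
ee_pos: [0.4785, -0.0471, 0.2029]
eef_rot: [[-0.595, 0.803, 0.001], [0.803, 0.595, -0.0], [-0.001, 0.001, -1.0]]
force: [1.1, 0.5, -0.3]
width: 0.0953
gripper_force: 0.0
```

Emit:
drive_tool --pt "1 -0.82 -0.46 0 0 0 0" --pt "1 -0.82 -0.46 0 0 0 0" --pt "1 -0.82 -0.46 0 0 0 0" --pt "1 -0.82 -0.46 0 0 0 0" --pt "1 -0.82 -0.46 0 0 0 0"

```text
clock: 22.3
ee_pos: [0.5022, -0.2338, 0.2028]
eef_rot: [[-0.595, 0.804, 0.0], [0.804, 0.595, -0.0], [-0.0, 0.0, -1.0]]
force: [0.3, 0.5, 0.3]
width: 0.0952
gripper_force: 0.0
```

Emit:
drive_tool --pt "1 -0.82 -0.46 0 0 0 0" --pt "1 -0.82 -0.46 0 0 0 0" --pt "1 -0.82 -0.46 0 0 0 0" --pt "1 -0.82 -0.46 0 0 0 0" --pt "1 -0.82 -0.46 0 0 0 0"

```text
clock: 22.72
ee_pos: [0.526, -0.4202, 0.2026]
eef_rot: [[-0.595, 0.803, 0.0], [0.803, 0.595, 0.0], [0.0, 0.0, -1.0]]
force: [0.6, 0.8, -0.2]
width: 0.0952
gripper_force: 0.0
```

Emit:
drive_tool --pt "1 -0.82 -0.46 0 0 0 0" --pt "1 0 0 0 0 0 0" --pt "1 0 0 0 0 0 0"

```text
clock: 22.97
ee_pos: [0.5304, -0.4572, 0.2016]
eef_rot: [[-0.594, 0.805, -0.001], [0.805, 0.594, 0.001], [0.002, -0.0, -1.0]]
force: [0.0, 1.0, -0.5]
width: 0.095
gripper_force: 0.0
```

Run:
```python
from h import *
s=sense();print(s['ee_pos'],s['clock'])
cam=pose('wrist');img=viewer.get_image('wrist');cv2.imwrite('pics/w8.png',img[:,:,::-1])
p=proj([.4941,-.3994,.05],cam)[0];c,sz,a,k=rim(img,p,50,.05,cam,0);print(p,k.mean(0).round(),c.round(4),sz)
plan([((*c,.12),36.5),((*c,.025),36.5)],1)
```

```text
[ 0.53038643 -0.45723345  0.20157856] 22.9667
[330.05689552 111.04309039] [329. 110.] [ 0.4941 -0.3998] [45.8 45.5 45.6]
-> (np.float64(0.494080810546875), np.float64(-0.39979403686523435), 0.12) 36.5
 [1,0.56,0.03,0.68,0,0,0],
 [1,0.55,0.03,0.68,0,-0.01,0],
 [1,0.56,0.04,0.69,0,0,0],
-> (np.float64(0.494080810546875), np.float64(-0.39979403686523435), 0.025) 36.5
 [1,0,0,0.79,0,0,0],
 [1,0,0,0.79,0,0,0],
 [1,0,0,0.79,0,0,0],
```

Emit:
drive_tool --pt "1 0.56 0.03 0.68 0 0 0" --pt "1 0.55 0.03 0.68 0 0 0" --pt "1 0.56 0.04 0.69 0 0 0" --pt "1 0 0 0.7 0 0 0" --pt "0.9 0 0 0.7 0 0 0"

```text
clock: 23.43
ee_pos: [0.4939, -0.3967, 0.0641]
eef_rot: [[-0.597, 0.802, 0.0], [0.802, 0.597, -0.0], [-0.0, 0.0, -1.0]]
force: [0.9, 0.4, 0.3]
width: 0.0921
gripper_force: 0.0
```

Emit:
drive_tool --pt "0.75 0 0 0.6 0 0 0" --pt "0.65 0 0 0.35 0 0 0" --pt "0.55 0 0 0 0 0 0" --pt "0.5 0 0 0 0 0 0" --pt "0.35 0 0 0 0 0 0" --grip_force 12

```text
clock: 23.85
ee_pos: [0.4956, -0.4002, 0.0288]
eef_rot: [[-0.596, 0.803, 0.002], [0.803, 0.596, -0.002], [-0.003, 0.001, -1.0]]
force: [0.0, 0.3, -0.3]
width: 0.0606
gripper_force: 0.0
```

Emit:
drive_tool --pt "0.35 0 0 0 0 0 0" --pt "0.35 0 0 0 0 0 0" --pt "0.35 0 0 0 0 0 0" --pt "0.35 0 0 0 0 0 0" --pt "0.35 0 0 0 0 0 0"

```text
clock: 24.27
ee_pos: [0.4956, -0.4006, 0.0288]
eef_rot: [[-0.595, 0.803, 0.003], [0.803, 0.595, -0.002], [-0.003, 0.001, -1.0]]
force: [1.0, 0.2, 5.6]
width: 0.0462
gripper_force: 12.0
```

Run:
```python
from h import *
s=sense();x,y,z=s['ee_pos'];print(s['width'],s['gripper_force'],s['ee_pos'])
plan([((x,y,.15),None),((.4600,.2,.15),36.5)],.35,.038)
```

```text
0.04623551801779013 12.000533686950803 [ 0.4955886  -0.40064178  0.02876044]
-> (np.float64(0.4955886018710472), np.float64(-0.40064177602367457), 0.15) 36.54618051464062
 [0.35,0,0,-0.76,0,0.01,0],
 [0.35,0,0,-0.76,0,0.01,0],
 [0.35,0,0,-0.76,0,0.01,0],
 [0.35,-0.01,0,-0.75,0.01,0,0],
-> (0.46, 0.2, 0.15) 36.5
 [0.35,0.79,0.51,0,0,0,0],
 [0.35,0.79,0.51,0,0,0,0],
 [0.35,0.79,0.51,0,0,0,0],
 [0.35,0.79,0.52,0,0,0,0],
 [0.35,0.79,0.51,0,0,0,0],
 [0.35,0.79,0.52,0,0,0,0],
 [0.35,0.79,0.51,0,0,0,0],
 [0.35,0.79,0.52,0,0,0,0],
 [0.35,0.78,0.51,0,0,0,0],
 [0.35,0.79,0.52,0,0,0,0],
 [0.35,0.78,0.51,0,0,0,0],
 [0.35,0.79,0.52,0,0,0,0],
 [0.35,0.78,0.51,0,0,0,0],
 [0.35,0.79,0.52,0,0,0,0],
 [0.35,0.78,0.51,0,0,0,0],
 [0.35,0.79,0.52,-0.01,0,0,0.01],
```

Emit:
drive_tool --pt "0.35 0 0 -0.4 0 0 0" --pt "0.35 0 0 -0.8 0 0 0" --pt "0.35 0 0 -0.9 0 0 0" --pt "0.35 0 0 -0.7 0 0 0" --pt "0.35 0.4 0.26 -0.3 0 0 0" --grip_force 15

```text
clock: 24.68
ee_pos: [0.4948, -0.3843, 0.1562]
eef_rot: [[-0.594, 0.805, 0.006], [0.804, 0.594, -0.007], [-0.009, 0.001, -1.0]]
force: [0.3, 0.5, -0.5]
width: 0.0465
gripper_force: 15.0
```

Emit:
drive_tool --pt "0.35 0.79 0.51 0 0 0 0" --pt "0.35 0.79 0.51 0 0 0 0" --pt "0.35 0.79 0.52 0 0 0 0" --pt "0.35 0.79 0.51 0 0 0 0" --pt "0.35 0.79 0.52 0 0 0 0"

```text
clock: 25.1
ee_pos: [0.4808, -0.1908, 0.1503]
eef_rot: [[-0.595, 0.804, -0.001], [0.804, 0.595, 0.0], [0.0, -0.0, -1.0]]
force: [-0.5, 1.5, -0.5]
width: 0.0466
gripper_force: 15.0
```

Emit:
drive_tool --pt "0.35 0.79 0.51 0 0 0 0" --pt "0.35 0.79 0.52 0 0 0 0" --pt "0.35 0.78 0.51 0 0 0 0" --pt "0.35 0.79 0.52 0 0 0 0" --pt "0.35 0.78 0.51 0 0 0 0"

```text
clock: 25.52
ee_pos: [0.4698, -0.0033, 0.1505]
eef_rot: [[-0.595, 0.804, -0.0], [0.804, 0.595, -0.0], [-0.0, -0.0, -1.0]]
force: [-0.0, 0.2, -0.7]
width: 0.0465
gripper_force: 15.0
```

Emit:
drive_tool --pt "0.35 0.79 0.52 0 0 0 0" --pt "0.35 0.78 0.51 0 0 0 0" --pt "0.35 0.79 0.52 0 0 0 0" --pt "0.35 0.78 0.51 0 0 0 0" --pt "0.35 0.79 0.52 0 0 0 0"

```text
clock: 25.93
ee_pos: [0.4592, 0.1844, 0.1506]
eef_rot: [[-0.596, 0.803, 0.0], [0.803, 0.596, -0.0], [-0.0, -0.0, -1.0]]
force: [0.4, 0.2, -0.9]
width: 0.0463
gripper_force: 15.0
```

Emit:
drive_tool --pt "0.35 0.4 0.25 0 0 0 0" --pt "0.35 0 0 0 0 0 0" --pt "0.35 0 0 0 0 0 0" --pt "0.35 0 0 0 0 0 0"

```text
clock: 26.27
ee_pos: [0.4582, 0.2009, 0.1503]
eef_rot: [[-0.595, 0.803, -0.001], [0.803, 0.595, -0.001], [-0.0, -0.001, -1.0]]
force: [0.0, -0.3, 0.1]
width: 0.0463
gripper_force: 15.0
```

Run:
```python
from h import *
s=sense();print(s['width'],s['gripper_force'],s['ee_pos'],s['force'])
cv2.imwrite('pics/w9.png',viewer.get_image('wrist')[:,:,::-1])
```

```text
0.04633897673082742 14.999881563708186 [0.45819595 0.20093527 0.15030584] [ 0.00424637 -0.31038213  0.09782731]
```

View pics/w9.png

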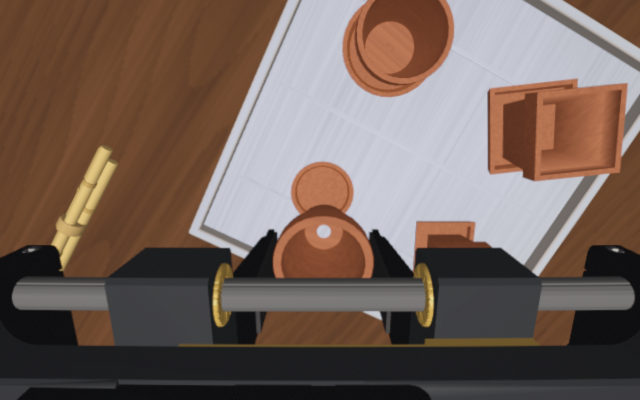

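The other three pots stand in their saucers. The small round saucer spans columns 291–353 with its top at row 162, and the pot is at column 323.

Run:
```python
from h import *
cam=pose('wrist');s=sense();R=s['eef_rot']
print('saucer',((cast([(322,162)],.012,cam)[0]-s['ee_pos'])@R-[.0285,0,0])[:2]*1000)
```

```text
saucer [-3.70892319 -1.96738862]
```

Emit:
drive_tool --pt "0.35 0 0 0.5 0 0 0" --pt "0.35 0 0 0.7 0 0 0" --pt "0.35 0 0 0.7 0 0 0" --pt "0.35 0 0 0.5 0 0 0" --pt "0.35 0 0 0.1 0 0 0"

```text
clock: 26.73
ee_pos: [0.4555, 0.1992, 0.0464]
eef_rot: [[-0.594, 0.805, -0.007], [0.805, 0.594, -0.003], [0.002, -0.007, -1.0]]
force: [-1.6, 0.5, -0.4]
width: 0.0463
gripper_force: 15.0
```

Emit:
drive_tool --pt "0.35 -0.12 -0.02 0 0 0 0" --pt "0.35 0 0 0.1 0 0 0" --pt "0.35 0 0 0.06 0 0 0" --pt "0.35 0 0 0 0 0 0" --pt "0.35 0 0 0 0 0 0"

```text
clock: 27.15
ee_pos: [0.4614, 0.1974, 0.0454]
eef_rot: [[-0.595, 0.803, 0.002], [0.803, 0.595, 0.001], [-0.001, 0.002, -1.0]]
force: [-0.0, 0.0, -1.1]
width: 0.0465
gripper_force: 15.0
```

Emit:
drive_tool --pt "0.35 0 0 0.06 0 0 0" --pt "0.35 0 0 0 0 0 0" --pt "0.35 0 0 0 0 0 0"

```text
clock: 27.4
ee_pos: [0.4606, 0.1974, 0.042]
eef_rot: [[-0.596, 0.803, 0.0], [0.803, 0.596, 0.0], [-0.0, 0.0, -1.0]]
force: [0.2, 1.2, -0.8]
width: 0.046
gripper_force: 15.0
```

Emit:
drive_tool --pt "0.35 0 0 0.04 0 0 0" --pt "0.35 0 0 0 0 0 0"

```text
clock: 27.57
ee_pos: [0.4605, 0.1973, 0.0401]
eef_rot: [[-0.596, 0.803, -0.0], [0.803, 0.596, -0.0], [0.0, -0.0, -1.0]]
force: [0.0, -0.1, -1.5]
width: 0.0463
gripper_force: 15.0
```

Emit:
drive_tool --pt "0.35 0 0 0.06 0 0 0" --pt "0.35 0 0 0 0 0 0" --pt "0.35 0 0 0 0 0 0"

```text
clock: 27.82
ee_pos: [0.4604, 0.1973, 0.0376]
eef_rot: [[-0.596, 0.803, -0.001], [0.803, 0.596, -0.0], [0.0, -0.001, -1.0]]
force: [0.3, -0.3, -0.3]
width: 0.0464
gripper_force: 15.0
```

Emit:
drive_tool --pt "0.35 0 0 0.05 0 0 0" --pt "0.35 0 0 0 0 0 0"

```text
clock: 27.98
ee_pos: [0.4608, 0.1974, 0.0358]
eef_rot: [[-0.596, 0.803, 0.0], [0.803, 0.596, 0.0], [-0.0, 0.0, -1.0]]
force: [-0.0, 0.6, -0.1]
width: 0.0463
gripper_force: 15.0
```

Emit:
drive_tool --pt "0.35 0 0 0.04 0 0 0" --pt "0.35 0 0 0 0 0 0"

```text
clock: 28.15
ee_pos: [0.461, 0.1974, 0.0356]
eef_rot: [[-0.596, 0.803, -0.0], [0.803, 0.596, -0.0], [0.0, -0.0, -1.0]]
force: [-3.8, -2.1, 7.7]
width: 0.0463
gripper_force: 15.0
```

Emit:
drive_tool --pt "0.6 0 0 -0.03 0 0 0" --pt "0.7 0 0 0 0 0 0" --pt "0.7 0 0 0 0 0 0" --pt "0.7 0 0 -0.2 0 0 0" --pt "0.7 0 0 -0.5 0 0 0"

```text
clock: 28.57
ee_pos: [0.458, 0.1965, 0.0609]
eef_rot: [[-0.596, 0.803, -0.006], [0.803, 0.596, -0.002], [0.002, -0.006, -1.0]]
force: [-1.7, -1.0, 0.9]
width: 0.0662
gripper_force: 0.0
```

Emit:
drive_tool --pt "0.7 0 0 -0.8 0 0 0" --pt "0.8 0 0 -0.8 0 0 0" --pt "0.8 0 0 -0.9 0 0 0" --pt "0.8 0 0 -0.9 0 0 0" --pt "0.8 0 0 -0.9 0 0 0"

```text
clock: 28.98
ee_pos: [0.4601, 0.1972, 0.2375]
eef_rot: [[-0.596, 0.803, 0.0], [0.803, 0.596, 0.0], [-0.0, 0.0, -1.0]]
force: [0.7, 0.3, 0.0]
width: 0.0761
gripper_force: 0.0
```

Emit:
drive_tool --pt "0.8 -0.5 0.5 -0.6 0 0 0" --pt "0.8 -0.5 0.5 -0.6 0 0 0" --pt "0.8 -0.5 0.5 -0.6 0 0 0" --pt "0.8 0 0 0 0 0 0" --pt "0.8 0 0 0 0 0 0"

```text
clock: 29.4
ee_pos: [0.5457, 0.1847, 0.3091]
eef_rot: [[-0.595, 0.804, 0.002], [0.804, 0.595, 0.001], [-0.001, 0.002, -1.0]]
force: [-0.7, 0.5, -1.0]
width: 0.0763
gripper_force: 0.0
```

Run:
```python
from h import *
print(sense()['ee_pos'],sense()['clock'])
cv2.imwrite('pics/w10.png',viewer.get_image('wrist')[:,:,::-1])
im=viewer.get_image('scene')[130:240,220:420,::-1];cv2.imwrite('pics/s2.png',cv2.resize(im,(800,440),interpolation=cv2.INTER_CUBIC))
```

```text
[0.54572984 0.18466193 0.30908827] 29.4
```

View pics/w10.png

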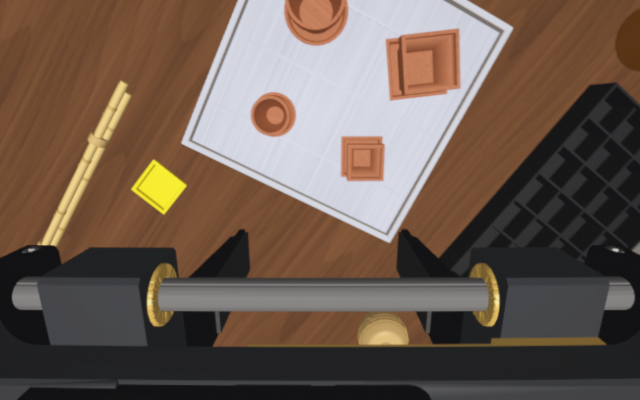

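View pics/s2.png

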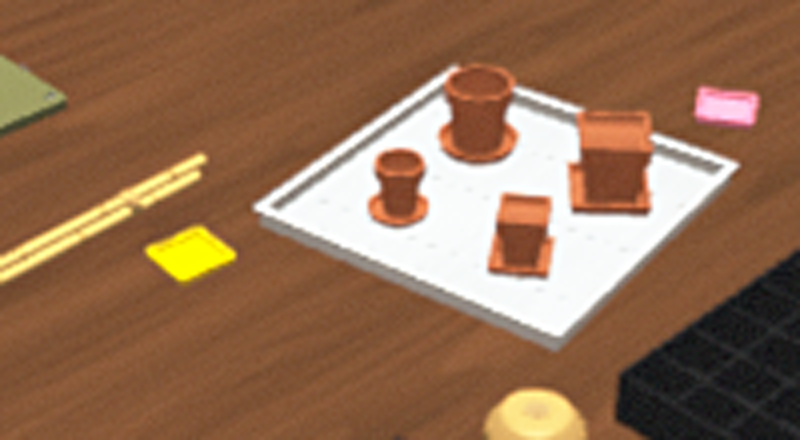

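All four pots stand upright in their saucers. Here's a last numeric check of centring from this view, plus an enlarged crop.

Run:
```python
from h import *
cam=pose('wrist');img=cv2.imread('pics/w10.png')[:,:,::-1].copy()
for n,c0,z,sq,w in [('SL',(.569,.3505),.071,1,55),('SS',(.582,.2215),.057,1,35),('RL',(.4298,.3271),.071,0,55),('RS',(.459,.1978),.057,0,35)]:
    p=proj([*c0,z],cam)[0]
    try:
        c,s,a,k=rim(img,p,w,z,cam,sq);print(n,p.round(),c.round(4),s,a)
    except Exception as e:print(n,e)
cr=img[0:200,240:500,::-1];cv2.imwrite('pics/c10.png',cv2.resize(cr,(780,600),interpolation=cv2.INTER_CUBIC))
```

```text
SL [435.  63.] [0.558  0.3338] [28.4 37.1] 42.9
SS [369. 164.] [0.5639 0.2198] [32.8 44.9] 37.3
RL [318.  -3.] [0.4346 0.3019] [31.5 29.5 14. ] 0
RS [272. 117.] [0.4584 0.2017] [48.5 48.3 30.6] 0
```

View pics/c10.png

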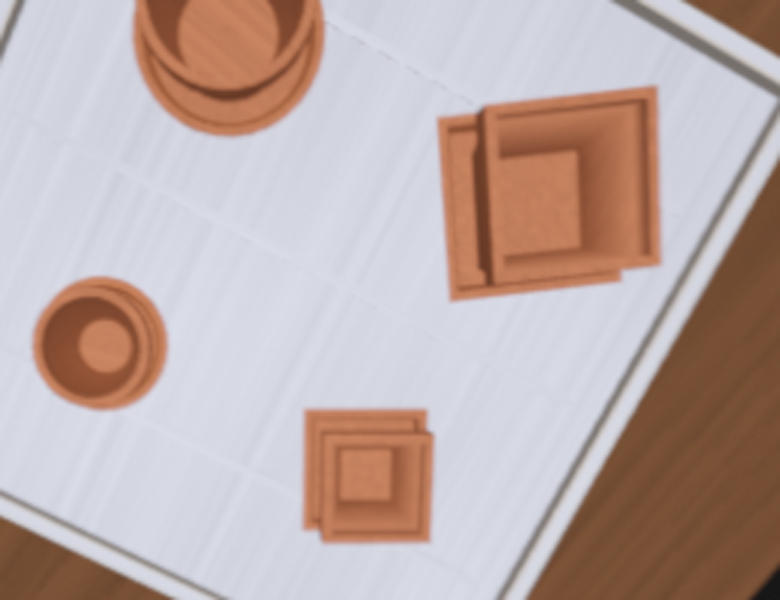

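Run:
```python
from h import *
cam=pose('wrist');f=lambda p,z:cast([(p[0]/3+240-.33,p[1]/3-.33)],z,cam)[0][:2]
for n,r,zr,s,zs in [('SL',(575,186),.071,(536,197),.015),('SS',(376,487),.057,(366,469.5),.012),('RL',(227,7),.071,(229,40),.015),('RS',(92,348),.057,(99,344),.012)]:
    a,b=f(r,zr),f(s,zs);print(n,a.round(4),b.round(4),'diff mm',((a-b)*1000).round(1))
```

```text
SL [0.5646 0.349 ] [0.5634 0.3513] diff mm [ 1.3 -2.3]
SS [0.5769 0.2207] [0.5767 0.222 ] diff mm [ 0.1 -1.3]
RL [0.4302 0.3218] [0.428  0.3239] diff mm [ 2.2 -2.2]
RS [0.4564 0.198 ] [0.453  0.1966] diff mm [3.4 1.4]
```

In the crop, every pot sits inside its saucer and square to it. Centring errors are 4 mm or less, so I'm handing in.

```bash
python3 -c "
from plant import ctrl
print(ctrl.sign_off())"
```

```text
the job is handed in; nothing more can be done
None
```

All four pots stand upright in their own saucers, centred to within about 4 mm by my camera measurements; the job was handed in at about 29 s of the 102 s, and no verdict came back.

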